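Pack the peg extractor and ease the sticking lid home

ROBOT

A 6-joint arm with a two-finger parallel gripper is mounted at the origin on the work surface. World frame = base frame: x ahead of the robot, y to its left, z up, the work surface at z = 0. Lengths are in m, angles in rad, forces in N, time in s.
With the tool pointing down it reaches from about 0.35 to 0.875 m from the base axis. Payload 15.5 kg.
Tool frame: the origin (TCP) lies between the finger pads; the fingertips stand 8 mm ahead of it and the grasp point (between the pads) lies 11 mm behind it; z points along the fingers, y is the direction in which the jaws open and shut (so a half turn about z gives the same grasp; the last joint's range is limited). The gripper opens to 85 mm and grips with 20 to 120 N. Pads are 22 mm wide; open, the fingers measure 114 mm over their backs; the gripper's body (76 mm by 85 mm) begins 54 mm behind the grasp point. The pads swing forward as they close: fully open they stand 13 mm farther back than shut.
Start: joints at [-1.28, 0.494, 1.345, -0, 1.302, -0.096], TCP at [0.235, -0.579, 0.239] pointing down, gripper open.
Joint ranges: [-2.91, 2.91], [-0.82, 2.16], [0.22, 2.67], [-1.22, 4.37], [0.12, 2.79], [-3.08, 3.08]. Speed limits (rad/s): [1.89, 1.89, 2.57, 3.01, 3.01, 3.01].

INTERFACE

Orientations are given as a rotation vector (axis times angle).
In Python, from rig import env, imaging, nets gives the robot as it stands. The module is installed in compiled form; this text tells all that it offers.
- The arm moves only by the tool apply_moves, never from a script. Its argument "targets" is a list of rows, each an object with "xyz": the shift along the tool's x, y, z in cm, a list of three; "dr": the turn, a rotation vector about the tool's x, y, z in rad, a list of three. A call has 1 to 20 rows; each row shifts and turns the commanded pose from where the row before left it, along the tool's axes as they then stand; what a row does not reach is not made up. A row lasts 1/10 s, in which the tool goes at most 50 mm and 8.59 degrees, less where a joint would pass 70% of its speed; a pose out of reach is approached as far as the arm can. A call is refused whole if a number of a shift passes 5 or a number of a turn 0.15, either way. A call with a gripper value outside its range is refused whole. "fingers" is the opening, from -1 (shut) to 1 (fully open), so that 0 is half open, set as the call begins (left out, the last holds). The fingers move at their own pace and stop on an object; "squeeze" is the grip in N (left out, the last holds). Time passes only in rows, so rows that do not move let the fingers close. It gives the time, the measured TCP pose, the force and the opening at its end, in the units of the state.
- env.get_state(): the state, without advancing time (a new reading comes with each control period).
- imaging.snapshot(name): name is "side" or "top"; returns a dict with "color" (480x640x3 uint8, red, green, blue), "z_map" (480x640 float32, m along the optical axis (not along the pixel's ray), 0 where there is no reading), "vertical_fov" (degrees; the focal length in pixels is half the picture's height over the tangent of half this angle, whatever the lens; pixels are square), "cx", "cy" (the principal point, pixels), "position" and "orientation" of the camera in the world. Camera axes: x right, y down, z forward; pixel columns grow to the right and rows downward; lengths in m; the calibration is good to about 2 mm. A picture is of the moment at which its call begins.
- env.job_done(): hands the job in, once; it reports no verdict.
Trained networks look in a picture, given as the dict that the camera call returned (one of the last four; its "shot" number tells which), for a name from the list of things; names that differ only in an ending like _2 or _b are one class to them, and where a whole thing is asked for, a point or a joint stands for the part that bears it (a point fixed in the world has none). Each returns a list of dicts, best first, with "conf" (0 to 1); they miss things now and then, are a little off and sometimes report something else, mostly with a low value. They report only what shows in the picture. A call takes as long as a camera call. They do not tell look-alikes from the thing itself.
- nets.spot_in(picture, target): "pixel" ([column, row] in pixels, amid what is visible of it).
- nets.spot_point(picture, target): "pixel" ([column, row] in pixels: a listed point, or the origin of a listed thing).
The state is a dict: "clock": time; "qpos": joint angles; "joint_velocities": joint speeds; "tau": joint torques, N m; "tool_pos": TCP position; "eef_rot": TCP orientation; "ft_force": force on the tool from outside, world axes, zero at the start; "ft_torque": the same for the moment, N m; "finger_gap": finger opening in m.
Only numpy, scipy, OpenCV 4.12 (cv2) and the standard library are available. Lean on these libraries where they do the work, as an engineer would, in place of code of your own. Each camera call takes 0.05 s, during which the arm holds its last target.

TASK

Lay the steel peg extractor flat on its drawn outline in the open tray of the blue peg case, handle and hook the way they are drawn, and let go of it. Then slide the case's metal lid fully home against the far wall at both its ends: it sticks and racks in its track, so work it along by gentle pushes at its two knobs in turn and never force it when it binds. Leave the other things on the table where they are.

Things in the scene. Friction and masses are not known exactly. Their poses are not given: they have to be found in the camera images.
- case: Blue plastic case, fixed: 280 (x) by 330 (y) by 46 mm high. Origin: centre of its underside; +x is the lid's closing direction, away from the robot; +y left. Near part (x -140 to -10 mm): lid stowed, roofed over |y| under 90 mm (roof top 46 mm). Far part (x to 130, |y| under 130 mm): open tray, floor at 6 mm. Far wall (inner face x = 130 mm) stops the lid; side track lips, top 46 mm, reach in to |y| 141 mm.
- lid: Aluminium sheet, 150 (x) by 301 (y) by 5 mm, 0.45 kg, captive in the side tracks, top at 39 mm; origin: centre of underside. Must go 93 to 110 mm along the case's +x. Slides at 2 to 6 N; pushed at one knob it turns about its other end and binds hard once that knob is some 14 to 20 mm ahead; pushing the other knob frees it. Its middle is under the roof. Starts slightly skewed.
- knob_left (a point): Centre (half-way up) of the lid's left knob: upright cylinder, 20 mm diameter, 39 to 71 mm above the table; 45 mm behind the lid's origin (-x), 120 mm to its left (+y), in the gap between roof and track lip. It stands above the roof and lips (46 mm), so shut fingers held just over these can push it from behind towards the case's +x.
- knob_right (a point): The same for the right knob, at y = -120 mm on the lid.
- home_left (a point): Where knob_left is when the lid is fully home: fixed on the case at x = 10 mm, y = 120 mm (axes as the case's).
- home_right (a point): Where knob_right is when the lid is fully home: fixed on the case at x = 10 mm, y = -120 mm.
- extractor_centre (a point): Grasp point, near the balance point, of the loose stainless peg extractor (0.16 kg) lying flat: on its shaft (12 mm wide, 12 mm high), half-way up, 6 mm above what it lies on. Its +x runs along the shaft to the hook. Shaft from 40 mm behind this point to 90 mm ahead; the cross handle (20 mm long, 64 mm wide, 18 mm high) is centred 50 mm behind it.
- extractor_hook (a point): Centre of the extractor's hook, a short bend 12 mm wide and 12 mm high: 84 mm ahead of extractor_centre along +x and 14 mm to its -y side.
- mark_centre (a point): Where extractor_centre belongs on the outline drawn in white on the tray floor: case x = 83, y = 15 mm, 12 mm above the table (6 above the tray floor). The drawn handle is to the case's left (+y), the shaft runs to -y: there the extractor's +x is the case's -y. It is 47 mm from the far wall and 48 to 60 mm from the lid's front edge: open the fingers only some 40 mm there.
- mark_hook (a point): Where extractor_hook belongs: fixed in the case at x = 69 mm, y = -69 mm, on the near side of the drawn shaft.
- pegs_three: Bystander: three nested yellow aluminium V-pegs, 190 x 28 mm, 30 mm high; leave.
- pegs_two: Bystander: two nested yellow aluminium V-pegs, 185 x 28 mm, 25 mm high; leave.
- bowl: Bystander: white ceramic bowl, 140 mm across, 60 mm high; leave.
- mug: Bystander: mug, 80 mm across, 90 mm high; leave.
- jar: Bystander: amber glass jar, 72 mm across, 100 mm high; leave.
- flask: Bystander: steel flask, 72 mm across, 220 mm high; leave.
- latch: Bystander: snapped-off blue latch, 45 x 50 mm, 12 mm high; leave.
Mind the look-alikes: they are no part of the job. Of the things that look like the part that bears extractor_centre, the smallest one is meant.

How it is judged:
On the way:
1. the extractor lies on its outline in the tray, released (horizontal distance between extractor_centre and mark_centre below 0.012 m and horizontal distance between extractor_hook and mark_hook below 0.015 m and height (world z) of extractor_centre below 0.02 m and contact force between the fingers and extractor below 0.3 N), for 0.2 s.
At the end, for the whole second after the job is handed in: The extractor lies on its outline (shaft centre within 12 mm, hook within 15 mm, flat on the tray floor), released; the lid is home, both knobs no more than 4 mm short of their home points; all at rest (all of step 1 and x of knob_left in the frame of home_left above -0.004 m and x of knob_right in the frame of home_right above -0.004 m and linear speed of each of lid, extractor below 0.01 m/s); the robot touches nothing.
It fails at once if the lid is forced (over 45 N on it) (contact force between any of the fingers, the arm and lid above 45 N).
It fails at once if a bystander is moved by more than 30 mm (distance of any of pegs_three, pegs_two, bowl, mug, jar, flask, latch from where it was at the start of the episode above 0.03 m).
It also fails if it takes over 64 s, if anything falls off the work surface, if the arm or the gripper's body presses on something with over 40 N, if the wrist force passes 120 N, or if a joint passes its speed limit or range.

## Working session

There is one attempt and no reset: what is moved stays moved. The work goes in short steps, Python scripts to look and compute and a tool call to move; the robot and the scene stay as the last step left them, time stands still between calls to the robot, and variables do not carry over. Pictures are saved under pics/ and viewed, and the job is handed in when it is done.

Besides the shell and the picture viewer there is one more tool, called after "Call:" in YAML: its name, and indented under it one key for each argument. apply_moves: Moves the arm, as the interface text tells. Its arguments: {"type":"object","properties":{"targets":{"type":"array"},"fingers":{"type":"number"},"squeeze":{"type":"number"}},"required":["targets"]}

```bash
mkdir -p pics
cat > h.py <<'E'
import numpy as np, cv2
from scipy.spatial.transform import Rotation as R
from rig import env, imaging, nets
def rot(o):
    o=np.array(o,float)
    return o if o.shape==(3,3) else (R.from_rotvec(o).as_matrix() if o.size==3 else R.from_quat(o).as_matrix())
def f(s): return 240/np.tan(np.radians(s["vertical_fov"])/2)
def at_z(s,px,z):
    d=rot(s["orientation"])@np.array([(px[0]-s["cx"])/f(s),(px[1]-s["cy"])/f(s),1.]); p=np.array(s["position"])
    return p+d*(z-p[2])/d[2]
def depth(s,px):
    u,v=int(round(px[0])),int(round(px[1])); Z=s["z_map"][v,u]
    return np.array(s["position"])+rot(s["orientation"])@(Z*np.array([(px[0]-s["cx"])/f(s),(px[1]-s["cy"])/f(s),1.]))
def proj(s,P):
    c=rot(s["orientation"]).T@(np.array(P)-np.array(s["position"])); return c[:2]/c[2]*f(s)+[s["cx"],s["cy"]]
def save(s,n): cv2.imwrite("pics/"+n,s["color"][:,:,::-1])
E
python3 - <<'E'
from h import *
print(env.get_state())
for n in("top","side"):
    s=imaging.snapshot(n); save(s,n+"0.png"); print(n,{k:s[k] for k in s if k not in("color","z_map")})
    for t in("extractor_centre","extractor_hook","knob_left","knob_right","home_left","home_right","mark_centre","mark_hook","case","lid"):
        print(t,[(np.round(d["pixel"],1).tolist(),round(d["conf"],2)) for d in nets.spot_point(s,t)][:5])
    print("in ext",[(np.round(d["pixel"],1).tolist(),round(d["conf"],2)) for d in nets.spot_in(s,"extractor_centre")])
E
```

```text
{'clock': 0.0, 'qpos': array([-1.28050809e+00,  4.94173751e-01,  1.34613952e+00, -1.06722179e-05,
        1.30249218e+00, -9.55042701e-02]), 'joint_velocities': array([ 0.00155991, -0.00186093,  0.00164117, -0.00077031,  0.00122622,
        0.00212861]), 'tau': array([-6.54813703e-03, -8.82172751e+01, -3.83869672e+01, -7.83512423e-04,
        9.77043179e-03,  1.02825720e-05]), 'tool_pos': array([ 0.23507951, -0.5787248 ,  0.23870327]), 'eef_rot': array([-3.08214142e+00, -6.02023493e-01,  2.01250953e-04]), 'ft_force': array([-0.77964884,  0.2090344 , -0.17054509]), 'ft_torque': array([ 0.05415099, -0.02304078,  0.00293625]), 'finger_gap': 0.08532658684261975}
top {'vertical_fov': 54.844816585244665, 'cx': 321.3195141424524, 'cy': 240.61427380590624, 'position': array([ 0.33999634, -0.01167762,  1.22097272]), 'orientation': array([-2.18812591,  2.12935733, -0.12046113]), 'shot': 1}
extractor_centre [([217.7, 253.3], 0.65), ([156.2, 306.0], 0.57)]
extractor_hook [([218.4, 220.4], 0.88), ([118.2, 322.7], 0.67), ([424.5, 300.8], 0.67)]
knob_left [([279.7, 233.5], 0.71), ([218.9, 221.9], 0
[... 475 characters left out ...]
 'orientation': array([-2.24358068,  0.25975653, -0.10124239]), 'shot': 2}
extractor_centre [([343.6, 187.8], 0.69), ([299.9, 221.9], 0.54)]
extractor_hook [([297.8, 346.5], 0.61), ([325.2, 219.1], 0.42), ([327.4, 287.9], 0.41)]
knob_left [([321.9, 235.6], 0.72)]
knob_right [([330.3, 287.9], 0.58)]
home_left [([356.5, 233.9], 0.86)]
home_right [([364.8, 284.4], 0.62), ([364.6, 365.1], 0.38)]
mark_centre [([379.6, 264.9], 0.62)]
mark_hook [([379.1, 284.2], 0.67), ([344.5, 264.3], 0.3)]
case [([357.0, 269.1], 0.92), ([366.0, 363.9], 0.75), ([378.4, 261.4], 0.58)]
lid [([341.8, 265.0], 0.82), ([381.2, 284.9], 0.48)]
in ext [([233.3, 343.7], 0.86), ([309.3, 216.7], 0.66), ([270.5, 201.0], 0.61)]
```

View pics/top0.png

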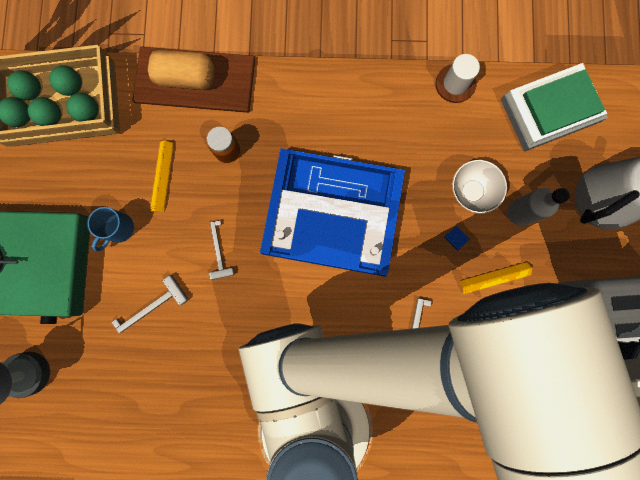

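View pics/side0.png

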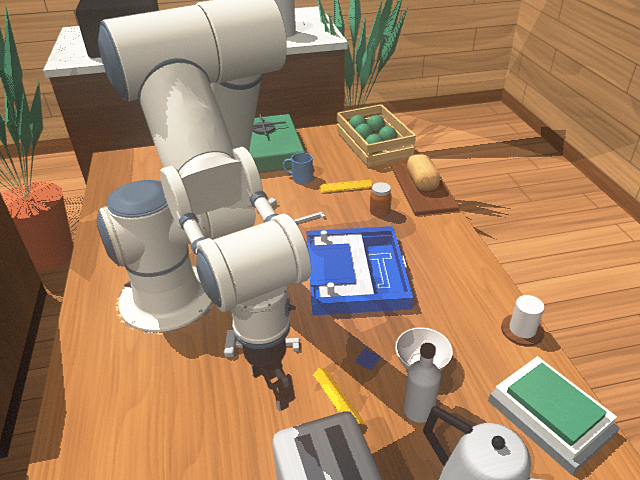

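Top view: three extractor look-alikes at about (217,250), (150,305) and (420,312), the last partly hidden by the arm. Case is at (335,215). I'll measure all three.

Run:
```python
from h import *
s=imaging.snapshot("top"); c=s["color"][:,:,::-1]
a=cv2.resize(c[205:345,100:260],None,fx=4,fy=4,interpolation=cv2.INTER_CUBIC); cv2.imwrite("pics/c1.png",a)
b=cv2.resize(c[280:350,380:470],None,fx=4,fy=4,interpolation=cv2.INTER_CUBIC)
d=imaging.snapshot("side"); e=cv2.resize(d["color"][180:390,200:370,::-1],None,fx=2.8,fy=2.8,interpolation=cv2.INTER_CUBIC)
cv2.imwrite("pics/c2.png",b); cv2.imwrite("pics/c3.png",e)
for n,z,pts in(("A",.012,[(216,221),(222,273),(211,275),(233,272)]),("B",.012,[(117,328),(174,291),(165,281),(184,302)]),("C",.012,[(424,300),(416,300)])):
    print(n,[np.round(at_z(s,p,z),3)[:2].tolist() for p in pts])
```

```text
A [[0.526, 0.277], [0.389, 0.253], [0.383, 0.282], [0.393, 0.225]]
B [[0.24, 0.517], [0.339, 0.376], [0.364, 0.401], [0.312, 0.348]]
C [[0.334, -0.274], [0.333, -0.253]]
```

View pics/c1.png

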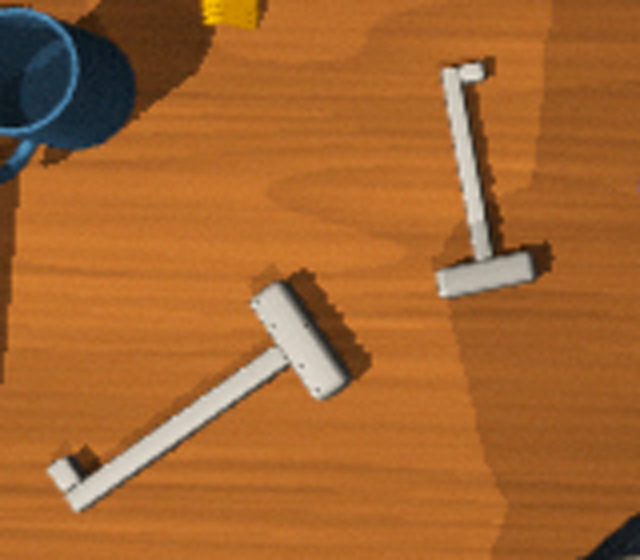

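View pics/c2.png

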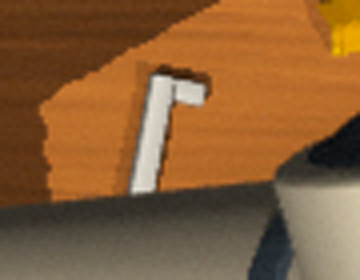

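View pics/c3.png

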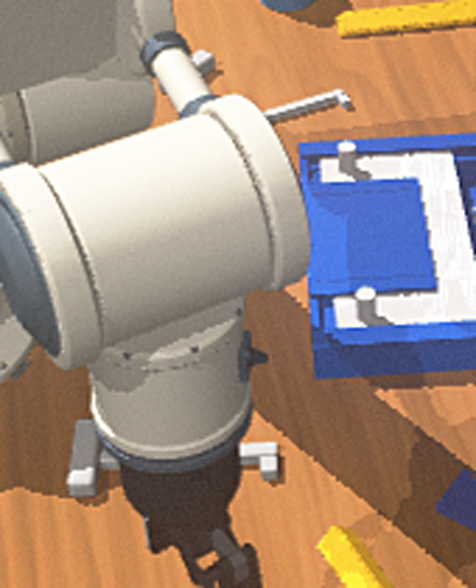

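Run:
```python
from h import *
s=imaging.snapshot("side")
P=lambda x,y,z=.012: np.round(at_z(s,(200+x/2.8,180+y/2.8),z),3)[:2].tolist()
print("C handle left ends",P(88,422),P(82,488),P(98,480),"hook end",P(277,444),P(268,478))
m=imaging.snapshot("top")
P=lambda x,y,z=.012: np.round(at_z(m,(100+x/4,205+y/4),z),4)[:2]
for n,q in (("A",[(452,72),(484,70),(443,285,.018),(531,266,.018),(487,287,.018),(484,258)]),("B",[(75,505),(65,470),(270,290,.018),(335,388,.018),(285,352)])):
    print(n,[P(*x).tolist() for x in q])
print("C hook", np.round(at_z(m,(380+160/4,280+78/4),.012),3), np.round(at_z(m,(380+205/4,280+90/4),.012),3))
```

```text
C handle left ends [0.17, -0.189] [0.157, -0.269] [0.172, -0.263] hook end [0.341, -0.259] [0.325, -0.298]
A [[0.5206, 0.2842], [0.5225, 0.2631], [0.3799, 0.2809], [0.3937, 0.2244], [0.3793, 0.2523], [0.3984, 0.2565]]
B [[0.2324, 0.5117], [0.2544, 0.5199], [0.3736, 0.3931], [0.3117, 0.347], [0.3338, 0.3827]]
C hook [ 0.335 -0.263  0.012] [ 0.328 -0.292  0.012]
```

Of the three, A (217,250) is about 150 mm long with a 60 mm handle, which matches the description (150/64). C (420,312) is about 175/80 and B (150,305) about 215/77. A is the smallest, so it is the one meant, and the enlarged crop confirms this. Next I fit poses for A and the case.

```bash
cat >> h.py <<'E'
from scipy.optimize import minimize
EXT=[(-.04,.09,-.006,.006,0,.012),(-.06,-.04,-.032,.032,0,.018),(.078,.09,-.020,.006,0,.012)]
CASE=[(-.14,.14,-.165,.165,0,.046)]
def sil(s,boxes,p,z0,sc=4,win=None):
    u0,v0,u1,v1=win; im=np.zeros(((v1-v0)*sc,(u1-u0)*sc),np.uint8)
    c,sn=np.cos(p[2]),np.sin(p[2])
    for b in boxes:
        q=[]
        for x in b[:2]:
            for y in b[2:4]:
                for z in b[4:]:
                    q.append((proj(s,[p[0]+c*x-sn*y,p[1]+sn*x+c*y,z0+z])-[u0-.5,v0-.5])*sc)
        cv2.fillConvexPoly(im,cv2.convexHull(np.array(q,np.float32)).round().astype(np.int32),1)
    return im
def fit(s,boxes,p0,z0,mask,win,sc=4):
    u0,v0,u1,v1=win
    m=cv2.resize(mask[v0:v1,u0:u1].astype(np.float32),None,fx=sc,fy=sc,interpolation=cv2.INTER_LINEAR)>.5
    def cost(p):
        r=sil(s,boxes,[p[0],p[1],p[2]/10],z0,sc,win)>0
        return 1-(r&m).sum()/(r|m).sum()
    best=None
    x0=np.array([p0[0],p0[1],p0[2]*10])
    for k in range(3):
        d=[.01,.01,.8] if k==0 else [.004,-.004,.3]
        r=minimize(cost,x0,method="Nelder-Mead",options=dict(initial_simplex=np.vstack([x0]+[x0+np.eye(3)[i]*d[i] for i in range(3)]),xatol=1e-5,fatol=1e-5,maxiter=300)); x0=r.x
    return np.array([x0[0],x0[1],x0[2]/10]),1-r.fun
def fwd(p,x,y): c,s=np.cos(p[2]),np.sin(p[2]); return np.array([p[0]+c*x-s*y,p[1]+s*x+c*y])
def inv(p,w): c,s=np.cos(p[2]),np.sin(p[2]); d=np.array(w[:2])-p[:2]; return np.array([c*d[0]+s*d[1],-s*d[0]+c*d[1]])
E
python3 - <<'E'
from h import *
s=imaging.snapshot("top"); hsv=cv2.cvtColor(s["color"],cv2.COLOR_RGB2HSV).astype(int)
metal=(hsv[:,:,1]<70)&(hsv[:,:,2]>110)
win=(200,208,242,286)
p,q=fit(s,EXT,[.44,.262,.17],0,metal,win); print("A",p,q,"hook",fwd(p,.084,-.014))
o=cv2.resize(s["color"][win[1]:win[3],win[0]:win[2],::-1],None,fx=6,fy=6,interpolation=cv2.INTER_CUBIC)
cs,_=cv2.findContours(sil(s,EXT,p,0,6,win),cv2.RETR_EXTERNAL,cv2.CHAIN_APPROX_NONE); cv2.drawContours(o,cs,-1,(0,255,0),1); 
win=(250,135,420,290)
blue=((hsv[:,:,0]>100)&(hsv[:,:,0]<130)&(hsv[:,:,1]>120)).astype(np.uint8)
b=np.zeros_like(blue); b[135:290,250:420]=blue[135:290,250:420]
cs,_=cv2.findContours(b,cv2.RETR_EXTERNAL,cv2.CHAIN_APPROX_NONE); cs=max(cs,key=cv2.contourArea); b[:]=0; cv2.fillPoly(b,[cv2.convexHull(cs)],1)
pc,qc=fit(s,CASE,[.55,-.02,-.15],0,b,win); print("case",pc,qc)
np.save("case.npy",pc)
for t,z in(("knob_left",.055),("knob_right",.055),("home_right",.055),("mark_centre",.012),("mark_hook",.012)):
    for d in nets.spot_point(s,t)[:1]: print(t,d["pixel"],inv(pc,at_z(s,d["pixel"],z))*1e3)
o2=cv2.resize(s["color"][win[1]:win[3],win[0]:win[2],::-1],None,fx=4,fy=4,interpolation=cv2.INTER_CUBIC)
cs,_=cv2.findContours(sil(s,CASE,pc,0,4,win),cv2.RETR_EXTERNAL,cv2.CHAIN_APPROX_NONE); cv2.drawContours(o2,cs,-1,(0,255,0),1)
for (x,y,z),c in(((.083,.015,.006),(0,0,255)),((.069,-.069,.006),(0,255,255)),((-.01,.09,.046),(0,255,0)),((-.01,-.09,.046),(0,255,0)),((.13,.13,.046),(255,255,0)),((.13,-.13,.046),(255,255,0))):
    u=(proj(s,[*fwd(pc,x,y),z])-[win[0]-.5,win[1]-.5])*4; cv2.circle(o2,tuple(int(k) for k in u),3,c,1)
cv2.imwrite("pics/fA.png",o); cv2.imwrite("pics/fC.png",o2)
E
```

```text
A [0.43776118 0.26809706 0.21531153] 0.7425671641791045 hook [0.52281273 0.27236707]
case [ 0.55698278 -0.03129443 -0.15363216] 0.990501612723835
knob_left [279.1, 235.5] [-90.20314774 122.73778431]
knob_right [372.0, 252.0] [ -89.28690038 -116.5379192 ]
home_right [380.0, 213.1] [  12.74844939 -119.91998303]
mark_centre [333.0, 180.5] [85.81831898 14.27753516]
mark_hook [118.3, 229.2] [-145.40304259  549.23369865]
```

View pics/fA.png

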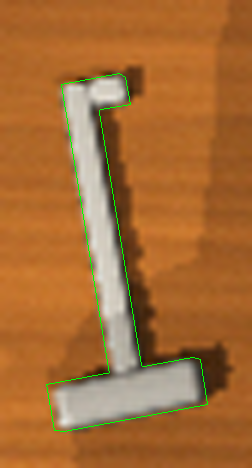

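View pics/fC.png

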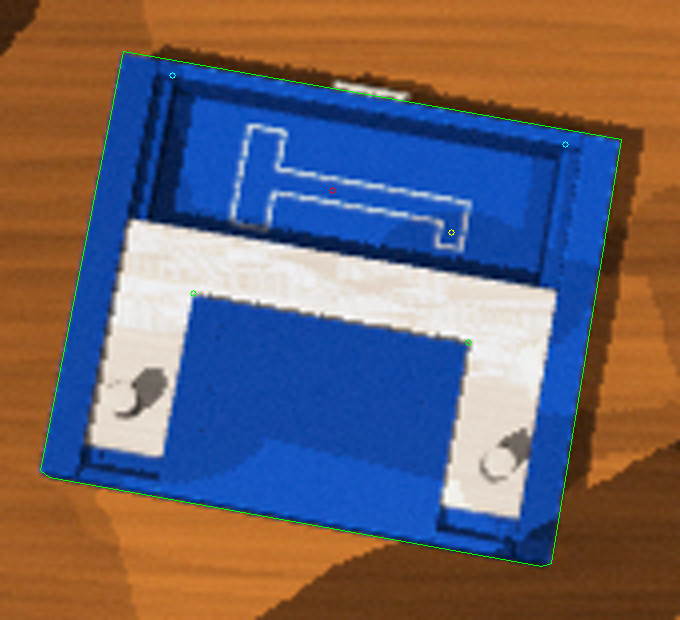

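Case fit is good: the red and yellow dots land on the drawn outline. For A, the side faces are dark and bias the fit, so I refit using the top faces only.

```bash
cat >> h.py <<'E'
EXTT=[(b[0],b[1],b[2],b[3],b[5],b[5]) for b in EXT]
E
python3 - <<'E'
from h import *
s=imaging.snapshot("top"); hsv=cv2.cvtColor(s["color"],cv2.COLOR_RGB2HSV).astype(int)
win=(200,208,242,286)
print(np.round(depth(s,(220,245)),3),np.round(depth(s,(222,272)),3))
for a,b in((70,110),(90,120),(110,100)):
    metal=(hsv[:,:,1]<a)&(hsv[:,:,2]>b)
    for B in(EXTT,EXT):
        p,q=fit(s,B,[.44,.262,.17],0,metal,win); print(a,B is EXTT,np.round(p,4),round(q,3),"hook",np.round(fwd(p,.084,-.014),4))
        if B is EXTT and a==90: P=p
o=cv2.resize(s["color"][win[1]:win[3],win[0]:win[2],::-1],None,fx=6,fy=6,interpolation=cv2.INTER_CUBIC)
cs,_=cv2.findContours(sil(s,EXTT,P,0,6,win),cv2.RETR_EXTERNAL,cv2.CHAIN_APPROX_NONE); cv2.drawContours(o,cs,-1,(0,255,0),1); cv2.imwrite("pics/fA2.png",o)
for t in("extractor_centre","extractor_hook"):
    for d in nets.spot_point(s,t)[:2]: print(t,d["pixel"],at_z(s,d["pixel"],.006))
E
```

```text
[ 0.464  0.265 -0.   ] [0.392 0.252 0.017]
70 True [0.4371 0.2676 0.2221] 0.841 hook [0.5222 0.2724]
70 False [0.4371 0.2681 0.2149] 0.742 hook [0.5221 0.2723]
90 True [0.437  0.2674 0.2311] 0.857 hook [0.522 0.273]
90 False [0.4382 0.2682 0.2347] 0.764 hook [0.5231 0.2741]
110 True [0.437  0.2674 0.2268] 0.891 hook [0.5219 0.2727]
110 False [0.4372 0.2685 0.2238] 0.808 hook [0.5222 0.2735]
extractor_centre [153.3, 311.3] [0.28529987 0.42833016 0.006     ]
extractor_centre [215.9, 253.3] [0.44097593 0.27358378 0.006     ]
extractor_hook [119.3, 322.8] [0.25339896 0.51456627 0.006     ]
extractor_hook [219.3, 223.0] [0.52197689 0.26890275 0.006     ]
```

View pics/fA2.png

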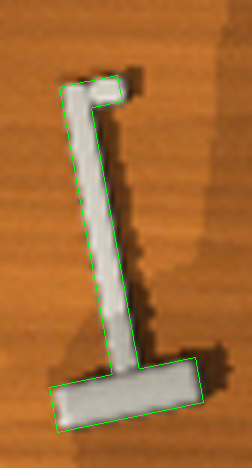

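A = (0.437, 0.267), yaw about 0.224. Next a small planner that converts world waypoints into tool-frame row numbers.

```bash
cat > plan.py <<'E'
from h import *
import json
def tip(): 
    s=env.get_state(); return np.array(s["tool_pos"]),R.from_rotvec(s["eef_rot"])
def yaw(r): m=r.as_matrix(); return np.arctan2(m[1,0],m[0,0])
def down(y): return R.from_matrix(np.array([[np.cos(y),np.sin(y),0],[np.sin(y),-np.cos(y),0],[0,0,-1]]))
def plan(wps,dec=2):
    """wps: (x,y,z,yaw(unwrapped toward),nrows)"""
    p,r=tip(); rows=[]; y0=yaw(r)
    for x,y,z,yw,n in wps:
        tgt=np.array([x,y,z])
        for i in range(n):
            k=n-i; cur=yaw(r); dy=yw-cur
            dy=(dy+np.pi)%(2*np.pi)-np.pi
            if globals().get("DIR",0)and i<n-1 and dy*DIR<-.5: dy+=2*np.pi*DIR
            d=r.inv().apply((tgt-p)/k); d=np.round(d*100,dec)
            rel=(r.inv()*down(cur+dy/k)).as_rotvec(); 
            rel=np.clip(np.round(rel,3),-.149,.149)
            rows.append({"xyz":[float(v)+0 for v in d],"dr":[float(v)+0 for v in rel]})
            p=p+r.apply(d/100); r=r*R.from_rotvec(rel)
    print(json.dumps(rows).replace(" ","").replace("-0.0,","0,").replace("-0.0]","0]").replace(".0,",",").replace(".0]","]"))
    print("end",np.round(p,4),round(yaw(r),4))
E
python3 - <<'E'
import plan
from plan import *
p,r=tip(); print(p,yaw(r))
plan.DIR=1
plan.plan([(.36,-.38,.28,.386+.9,6),(.46,-.1,.28,.386+1.8,6),(.437,.15,.24,.386+2.7,6),(.437,.267,.15,-2.918,2)],1)
E
```

```text
[ 0.23520151 -0.57905251  0.23926529] 0.3858095688855411Traceback (most recent call last):
  File "<stdin>", line 5, in <module>
AttributeError: 'function' object has no attribute 'plan'
```

```bash
sed -i 's/^def plan(wps,dec=2)/DIR=0\ndef plan(wps,dec=2,DIR=0)/; s/if globals().get("DIR",0)and i/if DIR and i/' plan.py
python3 - <<'E'
from plan import *
plan([(.36,-.38,.28,.386+.85,6),(.46,-.1,.28,.386+1.7,6),(.437,.15,.24,.386+2.55,6),(.437,.267,.15,.386+2.84,2)],1,DIR=1)
E
```

```text
[{"xyz":[3.2,-2.3,-0.7],"dr":[0,0,-0.142]},{"xyz":[3.5,-1.8,-0.7],"dr":[0,0,-0.142]},{"xyz":[3.7,-1.3,-0.7],"dr":[0,0,-0.142]},{"xyz":[3.8,-0.8,-0.7],"dr":[0,0,-0.141]},{"xyz":[3.9,-0.2,-0.6],"dr":[0,0,-0.142]},{"xyz":[3.9,0.3,-0.7],"dr":[0,0,-0.141]},{"xyz":[5,0,0],"dr":[0,0,-0.142]},{"xyz":[4.9,0.7,0],"dr":[0,0,-0.142]},{"xyz":[4.7,1.4,0],"dr":[0,0,-0.142]},{"xyz":[4.5,2.1,0],"dr":[0,0,-0.141]},{"xyz":[4.1,2.7,0],"dr":[0,0,-0.142]},{"xyz":[3.8,3.3,0],"dr":[0,0,-0.141]},{"xyz":[3.8,1.7,0.7],"dr":[0,0,-0.142]},{"xyz":[3.5,2.2,0.7],"dr":[0,0,-0.142]},{"xyz":[3.2,2.7,0.7],"dr":[0,0,-0.142]},{"xyz":[2.8,3.2,0.6],"dr":[0,0,-0.141]},{"xyz":[2.3,3.5,0.7],"dr":[0,0,-0.142]},{"xyz":[1.7,3.8,0.6],"dr":[0,0,-0.141]},{"xyz":[1.2,5.7,4.5],"dr":[0,0,-0.145]},{"xyz":[0.3,5.8,4.5],"dr":[0,0,-0.145]}]
end [0.4375 0.2666 0.1503] -3.0574
```

Call:
apply_moves:
  targets:
    - {"xyz": [3.2,-2.3,-0.7],"dr": [0,0,-0.142]}
    - {"xyz": [3.5,-1.8,-0.7],"dr": [0,0,-0.142]}
    - {"xyz": [3.7,-1.3,-0.7],"dr": [0,0,-0.142]}
    - {"xyz": [3.8,-0.8,-0.7],"dr": [0,0,-0.141]}
    - {"xyz": [3.9,-0.2,-0.6],"dr": [0,0,-0.142]}
    - {"xyz": [3.9,0.3,-0.7],"dr": [0,0,-0.141]}
    - {"xyz": [5,0,0],"dr": [0,0,-0.142]}
    - {"xyz": [4.9,0.7,0],"dr": [0,0,-0.142]}
    - {"xyz": [4.7,1.4,0],"dr": [0,0,-0.142]}
    - {"xyz": [4.5,2.1,0],"dr": [0,0,-0.141]}
    - {"xyz": [4.1,2.7,0],"dr": [0,0,-0.142]}
    - {"xyz": [3.8,3.3,0],"dr": [0,0,-0.141]}
    - {"xyz": [3.8,1.7,0.7],"dr": [0,0,-0.142]}
    - {"xyz": [3.5,2.2,0.7],"dr": [0,0,-0.142]}
    - {"xyz": [3.2,2.7,0.7],"dr": [0,0,-0.142]}
    - {"xyz": [2.8,3.2,0.6],"dr": [0,0,-0.141]}
    - {"xyz": [2.3,3.5,0.7],"dr": [0,0,-0.142]}
    - {"xyz": [1.7,3.8,0.6],"dr": [0,0,-0.141]}
    - {"xyz": [0.6,3.0,1.0],"dr": [0,0,-0.145]}
    - {"xyz": [0,0,0],"dr": [0,0,-0.145]}
  fingers: 0.1
  squeeze: 60

```text
clock: 3.85
tool_pos: [0.4365, 0.1835, 0.2294]
eef_rot: [0.147, -3.137, -0.001]
ft_force: [-0.2, -0.6, -0.0]
finger_gap: 0.0471
```

Run:
```python
from plan import *
p,r=tip(); st=env.get_state(); print(p,yaw(r),r.as_matrix()[:,2],st["qpos"],st["clock"])
plan([(.437,.267,.10,-2.918,5),(.437,.267,.03,-2.918,3)],1)
s=imaging.snapshot("side"); save(s,"s1.png")
```

```text
[0.43650722 0.18351908 0.22940895] -3.048175069351281 [-9.28586926e-04  4.07077739e-04 -9.99999486e-01] [ 2.71342029e-01  2.94126272e-01  1.71889289e+00  7.09037126e-04
  1.12935910e+00 -1.39317484e+00] 3.85
[{"xyz":[-0.2,1.7,2.6],"dr":[0.001,-0.001,-0.026]},{"xyz":[-0.2,1.6,2.6],"dr":[0,0,-0.026]},{"xyz":[-0.2,1.7,2.6],"dr":[-0.001,0,-0.026]},{"xyz":[-0.3,1.6,2.6],"dr":[0,0,-0.026]},{"xyz":[-0.4,1.6,2.5],"dr":[0,0,-0.026]},{"xyz":[0,0,2.3],"dr":[0,0,0]},{"xyz":[0,0,2.4],"dr":[0,0,0]},{"xyz":[0,0,2.3],"dr":[0,0,0]}]
end [0.4375 0.2667 0.0304] -2.9182
```

View pics/s1.png

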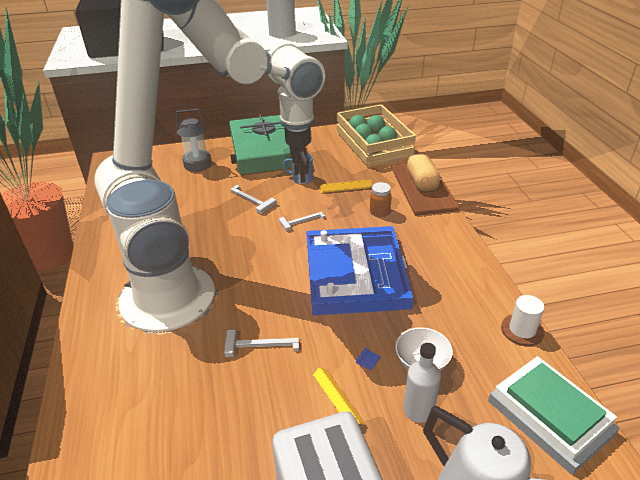

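The side view now shows all three clear of the arm: C (262,343), B (255,200) and A (302,219). A is the smallest. I cross-check its pose and the case in this view.

Run:
```python
from h import *
s=imaging.snapshot("side"); hsv=cv2.cvtColor(s["color"],cv2.COLOR_RGB2HSV).astype(int)
win=(272,205,332,236)
m=(hsv[:,:,1]<100)&(hsv[:,:,2]>100)
p,q=fit(s,EXT,[.437,.267,.224],0,m,win); print("A",p,q)
o=cv2.resize(s["color"][win[1]:win[3],win[0]:win[2],::-1],None,fx=10,fy=10,interpolation=cv2.INTER_CUBIC)
for P,c in((p,(0,255,0)),([.437,.2674,.226],(255,0,255))):
    cs,_=cv2.findContours(sil(s,EXT,P,0,10,win),cv2.RETR_EXTERNAL,cv2.CHAIN_APPROX_NONE); cv2.drawContours(o,cs,-1,c,1)
cv2.imwrite("pics/fA3.png",o)
blue=((hsv[:,:,0]>100)&(hsv[:,:,0]<130)&(hsv[:,:,1]>120)).astype(np.uint8)
b=np.zeros_like(blue); win=(295,215,425,325); b[215:325,295:425]=blue[215:325,295:425]
cs,_=cv2.findContours(b,cv2.RETR_EXTERNAL,cv2.CHAIN_APPROX_NONE); cs=max(cs,key=cv2.contourArea); b[:]=0; cv2.fillPoly(b,[cv2.convexHull(cs)],1)
print("case",fit(s,CASE,np.load("case.npy"),0,b,win))
```

```text
A [0.43776176 0.2692745  0.21313202] 0.7326829268292683
case (array([ 0.55941576, -0.03015333, -0.16400191]), np.float64(0.9077156523681514))
```

View pics/fA3.png

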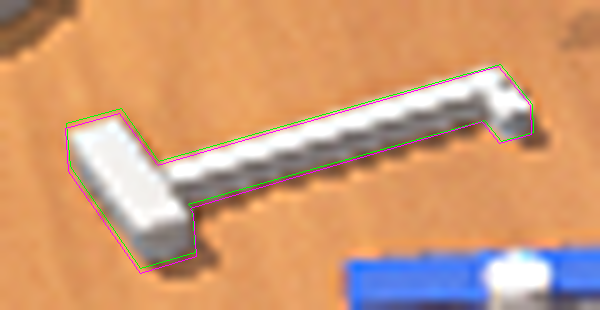

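Both views agree to within 2 mm. I go down.

Call:
apply_moves:
  targets:
    - {"xyz": [-0.2,1.7,2.6],"dr": [0.001,-0.001,-0.026]}
    - {"xyz": [-0.2,1.6,2.6],"dr": [0,0,-0.026]}
    - {"xyz": [-0.2,1.7,2.6],"dr": [-0.001,0,-0.026]}
    - {"xyz": [-0.3,1.6,2.6],"dr": [0,0,-0.026]}
    - {"xyz": [-0.4,1.6,2.5],"dr": [0,0,-0.026]}
    - {"xyz": [0,0.1,2.3],"dr": [0,0,0]}
    - {"xyz": [0,0,2.4],"dr": [0,0,0]}
    - {"xyz": [0,0,2.3],"dr": [0,0,0]}
    - {"xyz": [0,0,0.9],"dr": [0,0,0]}
    - {"xyz": [0,0,0.9],"dr": [0,0,0]}
    - {"xyz": [0,0,0],"dr": [0,0,0]}

```text
clock: 5.05
tool_pos: [0.439, 0.2642, 0.013]
eef_rot: [-0.333, 3.123, -0.0]
ft_force: [1.4, 0.5, 0.1]
finger_gap: 0.0469
```

Run:
```python
from plan import *
p,r=tip(); st=env.get_state(); print(p,yaw(r),st["ft_force"],st["clock"])
s=imaging.snapshot("side"); cv2.imwrite("pics/s2.png",cv2.resize(s["color"][150:260,240:360,::-1],None,fx=5,fy=5,interpolation=cv2.INTER_CUBIC))
```

```text
[0.43902675 0.26421801 0.01300987] -2.929475596504108 [1.42091003 0.50939968 0.11682929] 5.05
```

View pics/s2.png

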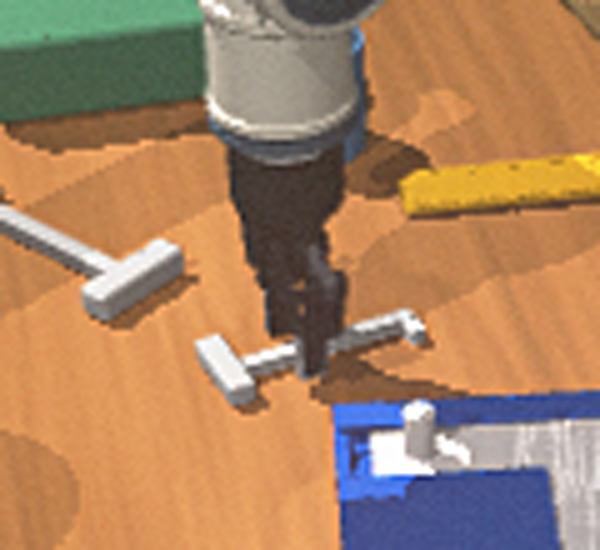

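The fingers straddle A's shaft as intended. Small shift, then close.

Call:
apply_moves:
  targets:
    - {"xyz": [0,0.4,0.2],"dr": [0,0,-0.008]}
    - {"xyz": [0,0,0],"dr": [0,0,0]}

```text
clock: 5.3
tool_pos: [0.4384, 0.269, 0.0118]
eef_rot: [-0.349, 3.12, 0.001]
ft_force: [-0.5, -0.3, -0.1]
finger_gap: 0.047
```

Call:
apply_moves:
  targets:
    - {"xyz": [0,0,0],"dr": [0,0,0]}
    - {"xyz": [0,0,0],"dr": [0,0,0]}
    - {"xyz": [0,0,0],"dr": [0,0,0]}
    - {"xyz": [0,0,0],"dr": [0,0,0]}
    - {"xyz": [0,0,0],"dr": [0,0,0]}
  fingers: -1
  squeeze: 60

```text
clock: 5.8
tool_pos: [0.4382, 0.2685, 0.0117]
eef_rot: [-0.348, 3.121, 0.0]
ft_force: [-1.7, 0.1, 8.6]
finger_gap: 0.01
```

Run:
```python
from plan import *
p,r=tip(); st=env.get_state(); print(p,yaw(r),st["ft_force"],st["finger_gap"],st["clock"])
```

```text
[0.43818993 0.26848195 0.01170992] -2.9193369559938516 [-1.70024081  0.11073568  8.62441662] 0.00995207933940208 5.8
```

Run:
```python
from plan import *
pc=np.load("case.npy"); m=fwd(pc,.083,.015); print(m)
plan([(.438,.2685,.10,-2.919,3),(.47,.22,.17,-2.919-.2,3),(m[0],m[1],.16,1.417,13)],1,DIR=-1)
```

```text
[ 0.64130061 -0.02917247]
[{"xyz":[0,0,-2.9],"dr":[0,0.001,0]},{"xyz":[0,0,-3],"dr":[0,0,0]},{"xyz":[0,0,-2.9],"dr":[0,0,0]},{"xyz":[-0.7,-1.8,-2.3],"dr":[0,0,0.067]},{"xyz":[-0.8,-1.8,-2.4],"dr":[0,0,0.066]},{"xyz":[-0.9,-1.7,-2.3],"dr":[0,0,0.067]},{"xyz":[-1.3,-1.9,0.1],"dr":[0,0,0.134]},{"xyz":[-1.5,-1.8,0.1],"dr":[0,0,0.134]},{"xyz":[-1.7,-1.5,0.1],"dr":[0,0,0.134]},{"xyz":[-1.9,-1.3,0.1],"dr":[0,0,0.134]},{"xyz":[-2.1,-1,0.1],"dr":[0,0,0.135]},{"xyz":[-2.2,-0.7,0.1],"dr":[0,0,0.134]},{"xyz":[-2.3,-0.4,0.1],"dr":[0,0,0.135]},{"xyz":[-2.3,-0.1,0],"dr":[0,0,0.134]},{"xyz":[-2.3,0.2,0.1],"dr":[0,0,0.135]},{"xyz":[-2.3,0.5,0],"dr":[0,0,0.134]},{"xyz":[-2.2,0.8,0.1],"dr":[0,0,0.135]},{"xyz":[-2.1,1.1,0],"dr":[0,0,0.134]},{"xyz":[-1.9,1.3,0.1],"dr":[0,0,0.135]}]
end [ 0.641  -0.0287  0.1598] 1.4168
```

Call:
apply_moves:
  targets:
    - {"xyz": [0,0,-2.9],"dr": [0,0.001,0]}
    - {"xyz": [0,0,-3],"dr": [0,0,0]}
    - {"xyz": [0,0,-2.9],"dr": [0,0,0]}
    - {"xyz": [-0.7,-1.8,-2.3],"dr": [0,0,0.067]}
    - {"xyz": [-0.8,-1.8,-2.4],"dr": [0,0,0.066]}
    - {"xyz": [-0.9,-1.7,-2.3],"dr": [0,0,0.067]}
    - {"xyz": [-1.3,-1.9,0.1],"dr": [0,0,0.134]}
    - {"xyz": [-1.5,-1.8,0.1],"dr": [0,0,0.134]}
    - {"xyz": [-1.7,-1.5,0.1],"dr": [0,0,0.134]}
    - {"xyz": [-1.9,-1.3,0.1],"dr": [0,0,0.134]}
    - {"xyz": [-2.1,-1,0.1],"dr": [0,0,0.135]}
    - {"xyz": [-2.2,-0.7,0.1],"dr": [0,0,0.134]}
    - {"xyz": [-2.3,-0.4,0.1],"dr": [0,0,0.135]}
    - {"xyz": [-2.3,-0.1,0],"dr": [0,0,0.134]}
    - {"xyz": [-2.3,0.2,0.1],"dr": [0,0,0.135]}
    - {"xyz": [-2.3,0.5,0],"dr": [0,0,0.134]}
    - {"xyz": [-2.2,0.8,0.1],"dr": [0,0,0.135]}
    - {"xyz": [-2.1,1.1,0],"dr": [0,0,0.134]}
    - {"xyz": [-1.9,1.3,0.1],"dr": [0,0,0.135]}
    - {"xyz": [0,0,0],"dr": [0,0,0]}

```text
clock: 7.8
tool_pos: [0.642, -0.0311, 0.1589]
eef_rot: [2.392, 2.036, -0.0]
ft_force: [-0.1, 1.2, -2.1]
finger_gap: 0.0097
```

Run:
```python
from plan import *
p,r=tip(); st=env.get_state(); print(p,yaw(r),st["ft_force"],st["finger_gap"],st["clock"])
s=imaging.snapshot("side"); save(s,"s3.png")
t=imaging.snapshot("top"); cv2.imwrite("pics/t3.png",cv2.resize(t["color"][110:300,230:430,::-1],None,fx=3,fy=3,interpolation=cv2.INTER_CUBIC))
cv2.imwrite("pics/s3c.png",cv2.resize(s["color"][160:320,290:450,::-1],None,fx=4,fy=4,interpolation=cv2.INTER_CUBIC)[:600])
```

```text
[ 0.64202656 -0.03105982  0.15893481] 1.4102117514966264 [-0.14874584  1.2378008  -2.08206886] 0.009698758856691074 7.8
```

View pics/s3c.png

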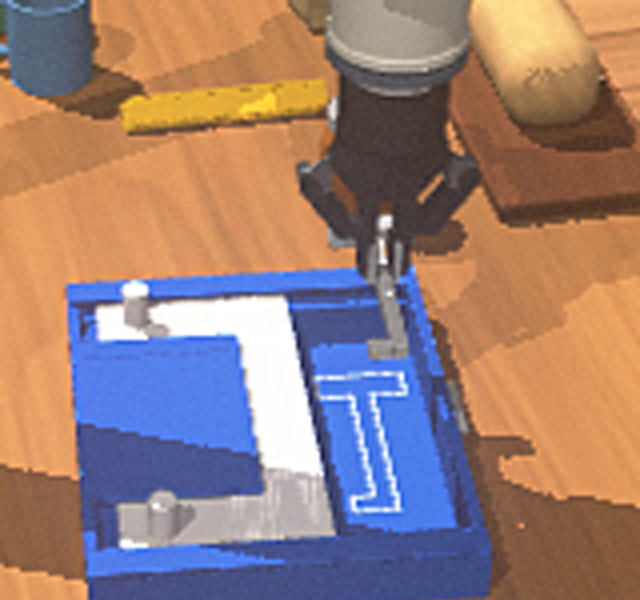

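View pics/t3.png

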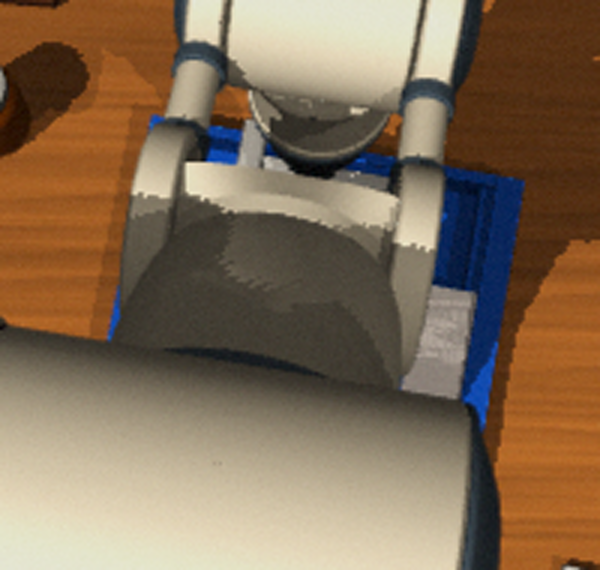

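Run:
```python
from plan import *
plan([(.641,-.030,.06,1.417,5)],2)
```

```text
[{"xyz":[-0.02,0.01,1.98],"dr":[-0.001,0,0]},{"xyz":[-0.02,0.01,1.98],"dr":[0,0,0]},{"xyz":[-0.02,0.02,1.98],"dr":[0,0,0]},{"xyz":[-0.02,0.01,1.98],"dr":[0,0,0]},{"xyz":[-0.02,0.02,1.97],"dr":[0,0,0.001]}]
end [ 0.641 -0.03   0.06 ] 1.4165
```

Call:
apply_moves:
  targets:
    - {"xyz": [-0.02,0.01,2],"dr": [-0.001,0,0]}
    - {"xyz": [-0.02,0.01,2],"dr": [0,0,0]}
    - {"xyz": [-0.02,0.02,2],"dr": [0,0,0]}
    - {"xyz": [-0.02,0.01,2],"dr": [0,0,0]}
    - {"xyz": [-0.02,0.02,2],"dr": [0,0,0]}
    - {"xyz": [0,0,0],"dr": [0,0,0]}

```text
clock: 8.5
tool_pos: [0.6394, -0.0288, 0.057]
eef_rot: [-2.381, -2.045, 0.004]
ft_force: [-1.2, -0.4, -1.4]
finger_gap: 0.0101
```

Run:
```python
from plan import *
p,r=tip(); st=env.get_state(); print(p,yaw(r),st["ft_force"],st["finger_gap"],st["clock"])
s=imaging.snapshot("side"); win=(330,215,430,315)
o=cv2.resize(s["color"][win[1]:win[3],win[0]:win[2],::-1],None,fx=6,fy=6,interpolation=cv2.INTER_CUBIC)
yw=yaw(r)-np.pi; e=np.array([p[0]-.0011*np.cos(yw),p[1]-.0011*np.sin(yw),yw])
def dr(P,z,c,B=EXT):
    cs,_=cv2.findContours(sil(s,B,P,z,6,win),cv2.RETR_EXTERNAL,cv2.CHAIN_APPROX_NONE); cv2.drawContours(o,cs,-1,c,1)
dr(e,p[2]-.0117,(0,255,0))
pc=np.load("case.npy"); m=fwd(pc,.083,.015)
dr([m[0],m[1],pc[2]-np.pi/2],.006,(0,0,255),[(*b[:4],0,0) for b in EXT])
cv2.imwrite("pics/s4.png",o)
plan([(.641,-.030,.030,1.417,2),(.641,-.030,.0185,1.417,3)],2)
```

```text
[ 0.63939274 -0.02883478  0.05702568] 1.419144610852582 [-1.2007847  -0.44757333 -1.44178743] 0.01006042841999425 8.5
[{"xyz":[-0.04,0.04,1.43],"dr":[-0.002,0,0.001]},{"xyz":[-0.04,0.04,1.43],"dr":[0,0,0.001]},{"xyz":[0,0,0.38],"dr":[0,0,0]},{"xyz":[0,0,0.38],"dr":[0,0,0]},{"xyz":[0,0,0.39],"dr":[0,0,0]}]
end [ 0.641  -0.03    0.0185] 1.4167
```

View pics/s4.png

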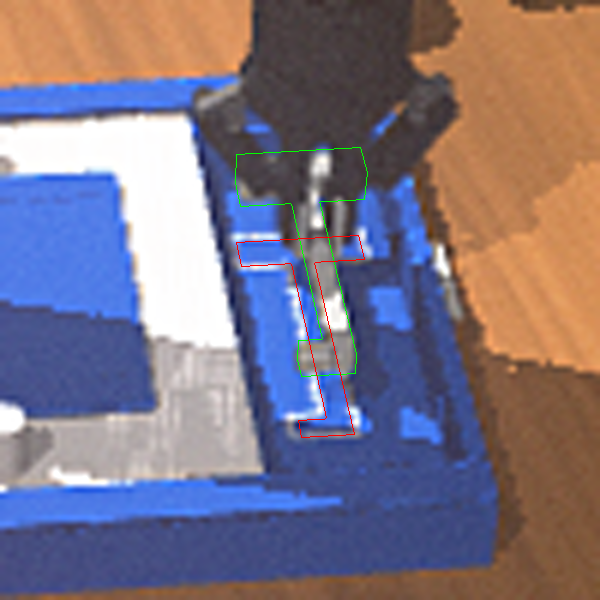

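The held extractor matches the predicted green outline, and the red target is on the drawn one. I lower it.

Call:
apply_moves:
  targets:
    - {"xyz": [-0.04,0.04,1.4],"dr": [-0.002,0,0.001]}
    - {"xyz": [-0.04,0.04,1.4],"dr": [0,0,0]}
    - {"xyz": [0,0,0.4],"dr": [0,0,0]}
    - {"xyz": [0,0,0.4],"dr": [0,0,0]}
    - {"xyz": [0,0,0.4],"dr": [0,0,0]}
    - {"xyz": [0,0,0],"dr": [0,0,0]}
    - {"xyz": [0,0,0],"dr": [0,0,0]}

```text
clock: 9.25
tool_pos: [0.6424, -0.0308, 0.0195]
eef_rot: [2.385, 2.041, 0.003]
ft_force: [-0.5, -0.1, -1.5]
finger_gap: 0.0099
```

Run:
```python
from plan import *
p,r=tip(); st=env.get_state(); print(p,yaw(r),r.as_matrix()[:,2],st["ft_force"],st["finger_gap"],st["clock"])
```

```text
[ 0.64241401 -0.03081286  0.01948164] 1.4158142343501496 [ 3.20551592e-03 -6.08850476e-04 -9.99994677e-01] [-0.46788812 -0.07603785 -1.5416041 ] 0.009902898540631436 9.25
```

Call:
apply_moves:
  targets:
    - {"xyz": [-0.05,-0.1,0.15],"dr": [0,0,0]}
    - {"xyz": [0,0,0],"dr": [0,0,0]}

```text
clock: 9.45
tool_pos: [0.6411, -0.0312, 0.0178]
eef_rot: [2.385, 2.041, 0.003]
ft_force: [-0.1, 0.4, -1.6]
finger_gap: 0.01
```

Call:
apply_moves:
  targets:
    - {"xyz": [0,0,0],"dr": [0,0,0]}
    - {"xyz": [0,0,0],"dr": [0,0,0]}
    - {"xyz": [0,0,0],"dr": [0,0,0]}
    - {"xyz": [0,0,0],"dr": [0,0,0]}
  fingers: -0.2

```text
clock: 9.85
tool_pos: [0.6413, -0.0311, 0.0179]
eef_rot: [2.385, 2.041, 0.003]
ft_force: [0.3, 0.3, -0.1]
finger_gap: 0.034
```

Run:
```python
from plan import *
p,r=tip(); st=env.get_state(); print(p,yaw(r),st["ft_force"],st["finger_gap"],st["clock"])
plan([(p[0],p[1],.16,1.416,6)],1)
```

```text
[ 0.64129362 -0.03114519  0.01788498] 1.4158516481882224 [ 0.32864869  0.28508489 -0.08471293] 0.03396762745003686 9.85
[{"xyz":[0,0,-2.4],"dr":[0.003,0,0]},{"xyz":[0,0,-2.4],"dr":[0,0,0]},{"xyz":[0,0,-2.4],"dr":[0,0,0]},{"xyz":[0,0,-2.3],"dr":[0,0,0]},{"xyz":[0,0,-2.4],"dr":[0,0,0]},{"xyz":[0,0,-2.3],"dr":[0,0,0]}]
end [ 0.6412 -0.0311  0.1599] 1.4159
```

Released. I lift and take a look.

Call:
apply_moves:
  targets:
    - {"xyz": [0,0,-2.4],"dr": [0.003,0,0]}
    - {"xyz": [0,0,-2.4],"dr": [0,0,0]}
    - {"xyz": [0,0,-2.4],"dr": [0,0,0]}
    - {"xyz": [0,0,-2.4],"dr": [0,0,0]}

```text
clock: 10.25
tool_pos: [0.6411, -0.0311, 0.1147]
eef_rot: [2.387, 2.043, -0.0]
ft_force: [-0.0, -0.2, 0.4]
finger_gap: 0.0344
```

Run:
```python
from plan import *
p,r=tip(); st=env.get_state(); print(p,yaw(r),r.as_matrix()[:,2],st["ft_force"],st["finger_gap"],st["clock"])
s=imaging.snapshot("side"); win=(295,205,425,325)
o=cv2.resize(s["color"][win[1]:win[3],win[0]:win[2],::-1],None,fx=5,fy=5,interpolation=cv2.INTER_CUBIC)
pc=np.load("case.npy"); m=fwd(pc,.083,.015)
cs,_=cv2.findContours(sil(s,EXT,[m[0],m[1],pc[2]-np.pi/2],.006,5,win),cv2.RETR_EXTERNAL,cv2.CHAIN_APPROX_NONE); cv2.drawContours(o,cs,-1,(0,255,0),1)
cv2.imwrite("pics/s5.png",o)
for k in("knob_left","knob_right"): 
    for d in nets.spot_point(s,k)[:1]: print(k,d,inv(pc,at_z(s,d["pixel"],.055))*1e3)
a=fwd(pc,-.09,.12);b=fwd(pc,-.132,.12); print(a,b)
plan([((p[0]*.6+.4*b[0]),p[1]*.6+.4*b[1],.13,1.416,3),(b[0],b[1],.11,1.416,5),(b[0],b[1],.06,1.416,3)],1)
```

```text
[ 0.64106563 -0.03112888  0.11474257] 1.41576910601822 [-9.75210196e-05 -1.21073786e-04 -9.99999988e-01] [-0.04554222 -0.23417482  0.3967862 ] 0.03444425348938794 10.25
knob_left {'pixel': [322.2, 235.8], 'conf': 0.7} [-91.50172656 121.61531556]
knob_right {'pixel': [329.2, 288.4], 'conf': 0.72} [ -87.57107782 -118.61369809]
[0.48640624 0.10106475] [0.44490092 0.10749195]
[{"xyz":[1.4,-2.9,-0.5],"dr":[0.003,0,0]},{"xyz":[1.4,-2.9,-0.5],"dr":[0,0,0]},{"xyz":[1.5,-2.9,-0.5],"dr":[0,0,0]},{"xyz":[1.3,-2.6,0.4],"dr":[0,0,0]},{"xyz":[1.3,-2.6,0.4],"dr":[0,0,0]},{"xyz":[1.3,-2.6,0.4],"dr":[0,0,0]},{"xyz":[1.2,-2.6,0.4],"dr":[0,0,0]},{"xyz":[1.3,-2.5,0.4],"dr":[0,0,0]},{"xyz":[0,0,1.7],"dr":[0,0,0]},{"xyz":[0,0,1.7],"dr":[0,0,0]},{"xyz":[0,0,1.6],"dr":[0,0,0]}]
end [0.4451 0.1079 0.0603] 1.4158
```

View pics/s5.png

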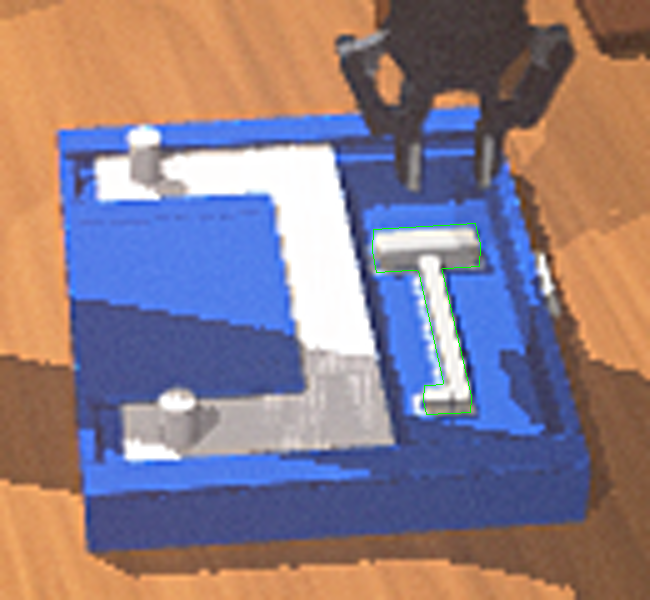

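The extractor lies on its outline: green fit matches, and a white strip shows just beside the near edge, about 2–3 mm. The right knob (180,415 in the crop) is some 4 mm ahead, so the left knob goes first.

Call:
apply_moves:
  targets:
    - {"xyz": [1.4,-2.9,-0.5],"dr": [0,0,0]}
    - {"xyz": [1.4,-2.9,-0.5],"dr": [0,0,0]}
    - {"xyz": [1.5,-2.9,-0.5],"dr": [0,0,0]}
    - {"xyz": [1.3,-2.6,0.4],"dr": [0,0,0]}
    - {"xyz": [1.3,-2.6,0.4],"dr": [0,0,0]}
    - {"xyz": [1.3,-2.6,0.4],"dr": [0,0,0]}
    - {"xyz": [1.2,-2.6,0.4],"dr": [0,0,0]}
    - {"xyz": [1.3,-2.5,0.4],"dr": [0,0,0]}
    - {"xyz": [0,0,1.7],"dr": [0,0,0]}
    - {"xyz": [0,0,1.7],"dr": [0,0,0]}
    - {"xyz": [0,0,1.6],"dr": [0,0,0]}
    - {"xyz": [0,0,0],"dr": [0,0,0]}
  fingers: -1
  squeeze: 100

```text
clock: 11.6
tool_pos: [0.4429, 0.1078, 0.0569]
eef_rot: [-2.385, -2.042, 0.005]
ft_force: [-0.2, 0.4, 0.8]
finger_gap: -0.0003
```

```bash
cat >> plan.py <<'E'
pc=np.load("case.npy")
def stat():
    p,r=tip(); st=env.get_state(); print("t",round(st["clock"],2),"tcp case mm",np.round(inv(pc,p)*1e3,1),"z",round(p[2]*1e3,1),"yaw-err",round(yaw(r)-pc[2]-np.pi/2,4),"F case",np.round(R.from_rotvec([0,0,-pc[2]]).apply(st["ft_force"]),1),"gap",round(st["finger_gap"],4))
E
python3 - <<'E'
from plan import *
stat()
s=imaging.snapshot("side"); win=(295,175,425,295)
cv2.imwrite("pics/s6.png",cv2.resize(s["color"][win[1]:win[3],win[0]:win[2],::-1],None,fx=5,fy=5,interpolation=cv2.INTER_CUBIC))
E
```

```text
t 11.6 tcp case mm [-134.1  120. ] z 56.9 yaw-err -0.0013 F case [-0.2  0.4  0.8] gap -0.0003
```

View pics/s6.png

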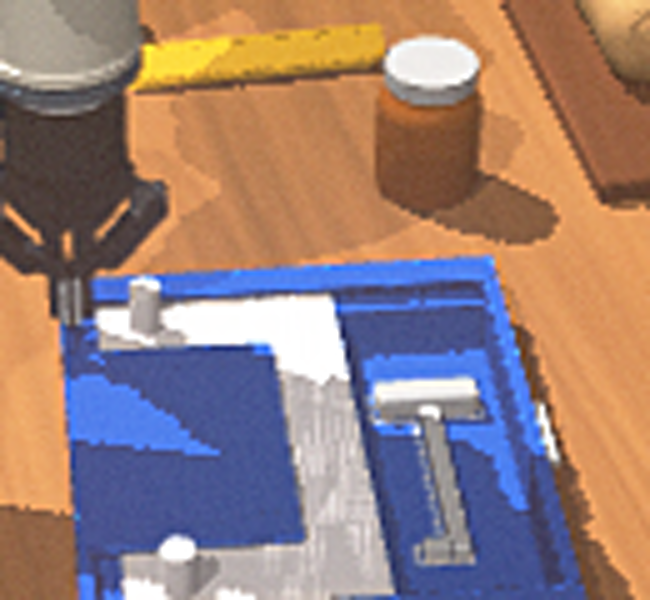

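Call:
apply_moves:
  targets:
    - {"xyz": [0,0.8,-0.2],"dr": [0,0,0]}
    - {"xyz": [0,0.8,0],"dr": [0,0,0]}
    - {"xyz": [0,0.4,0],"dr": [0,0,0]}
    - {"xyz": [0,0.4,0],"dr": [0,0,0]}

```text
clock: 12.05
tool_pos: [0.4682, 0.1041, 0.0611]
eef_rot: [-2.387, -2.042, 0.0]
ft_force: [-4.6, 1.7, 3.7]
finger_gap: -0.0001
```

```bash
python3 -c "
from plan import *
stat()"
```

```text
t 12.05 tcp case mm [-108.5  120.3] z 61.1 yaw-err -0.0016 F case [-4.8  1.   3.7] gap -0.0001
```

Call:
apply_moves:
  targets:
    - {"xyz": [0,0.4,0.1],"dr": [0,0,0]}
    - {"xyz": [0,0.4,0.1],"dr": [0,0,0]}
    - {"xyz": [0,0.3,0],"dr": [0,0,0]}

```text
clock: 12.35
tool_pos: [0.4787, 0.1026, 0.0586]
eef_rot: [-2.386, -2.043, 0.001]
ft_force: [-1.2, 2.8, -0.5]
finger_gap: -0.0001
```

Run:
```python
from plan import *
stat()
s=imaging.snapshot("side"); win=(295,205,425,325)
for k in("knob_left","knob_right"): 
    for d in nets.spot_point(s,k)[:1]: print(k,d,inv(pc,at_z(s,d["pixel"],.055))*1e3)
stat()
cv2.imwrite("pics/s7.png",cv2.resize(s["color"][win[1]:win[3],win[0]:win[2],::-1],None,fx=5,fy=5,interpolation=cv2.INTER_CUBIC))
```

```text
t 12.35 tcp case mm [-97.8 120.3] z 58.6 yaw-err -0.0013 F case [-1.6  2.5 -0.5] gap -0.0001
knob_left {'pixel': [328.1, 236.6], 'conf': 0.92} [-73.41536725 115.90617488]
knob_right {'pixel': [332.8, 288.0], 'conf': 0.92} [ -77.43363515 -117.8610852 ]
t 12.5 tcp case mm [-97.3 120.3] z 58.8 yaw-err -0.0014 F case [ 0.1 -1.2  0.5] gap 0.0001
```

View pics/s7.png

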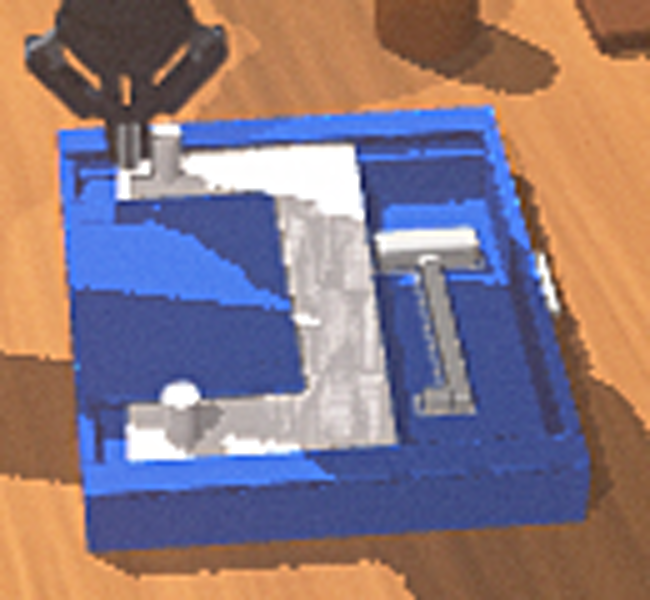

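The left knob slid from -91 to about -78 mm at low force. Contact offset from TCP to knob centre is about 19 mm. Now across to the right knob.

Call:
apply_moves:
  targets:
    - {"xyz": [0,-1.6,-0.1],"dr": [0,0,0]}
    - {"xyz": [-4,0,0],"dr": [0,0,0]}
    - {"xyz": [-5,0,0],"dr": [0,0,0]}
    - {"xyz": [-5,0,0],"dr": [0,0,0]}
    - {"xyz": [-5,0,0],"dr": [0,0,0]}
    - {"xyz": [-5,0,0],"dr": [0,0,0]}
    - {"xyz": [0,0,0],"dr": [0,0,0]}
    - {"xyz": [0,0,0],"dr": [0,0,0]}

```text
clock: 13.3
tool_pos: [0.4259, -0.1335, 0.0599]
eef_rot: [2.389, 2.039, 0.0]
ft_force: [0.2, 0.9, -0.5]
finger_gap: -0.0001
```

```bash
python3 -c "
from plan import *
stat()"
```

```text
t 13.3 tcp case mm [-113.9 -121. ] z 59.9 yaw-err -0.0045 F case [ 0.   0.9 -0.5] gap -0.0001
```

Call:
apply_moves:
  targets:
    - {"xyz": [0,0.4,0],"dr": [0,0,-0.003]}
    - {"xyz": [0,0.4,0],"dr": [0,0,0]}
    - {"xyz": [0,0.4,0],"dr": [0,0,0]}
    - {"xyz": [0,0.4,0],"dr": [0,0,0]}

```text
clock: 13.7
tool_pos: [0.442, -0.1338, 0.0597]
eef_rot: [-2.382, -2.048, 0.001]
ft_force: [-2.7, -2.0, -0.0]
finger_gap: -0.0004
```

Call:
apply_moves:
  targets:
    - {"xyz": [0,0.4,0],"dr": [0,0,0]}
    - {"xyz": [0,0.4,0],"dr": [0,0,0]}
    - {"xyz": [0,0.3,0],"dr": [0,0,0]}

```text
clock: 14.0
tool_pos: [0.453, -0.1362, 0.0598]
eef_rot: [2.383, 2.047, -0.0]
ft_force: [-3.2, -2.2, -0.1]
finger_gap: -0.0001
```

Run:
```python
from plan import *
stat()
s=imaging.snapshot("side"); win=(295,205,425,325)
for k in("knob_left","knob_right"): 
    for d in nets.spot_point(s,k)[:1]: print(k,d,inv(pc,at_z(s,d["pixel"],.055))*1e3)
stat()
cv2.imwrite("pics/s8.png",cv2.resize(s["color"][win[1]:win[3],win[0]:win[2],::-1],None,fx=5,fy=5,interpolation=cv2.INTER_CUBIC))
```

```text
t 14.0 tcp case mm [ -86.7 -119.6] z 59.8 yaw-err 0.0018 F case [-2.8 -2.6 -0.1] gap -0.0001
knob_left {'pixel': [336.4, 400.3], 'conf': 0.66} [ -98.90012336 -488.00780662]
knob_right {'pixel': [336.3, 285.4], 'conf': 0.58} [ -66.79910187 -108.13111034]
t 14.15 tcp case mm [ -86.5 -119.7] z 59.9 yaw-err 0.0015 F case [0.7 0.3 0.4] gap 0.0002
```

View pics/s8.png

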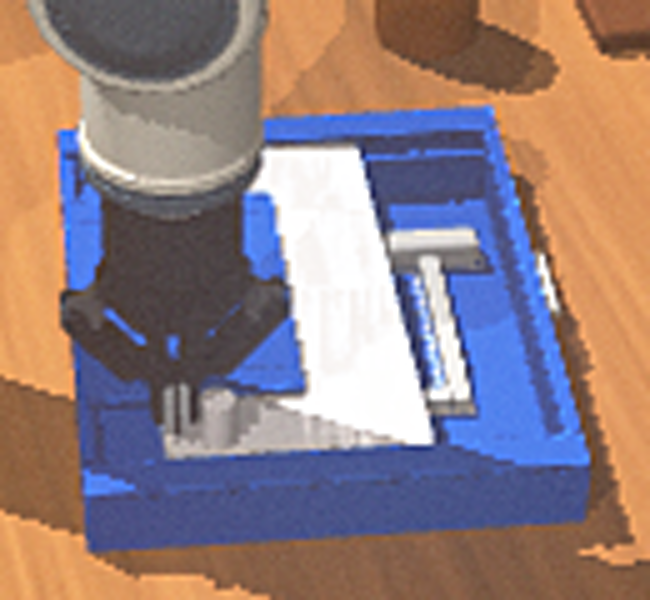

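The right knob is now near -67, about 11 mm ahead, with low force (3 N). Back to the left knob.

Call:
apply_moves:
  targets:
    - {"xyz": [0,-1.6,0],"dr": [0,0,0]}
    - {"xyz": [4,0,0],"dr": [0,0,0]}
    - {"xyz": [5,0,0],"dr": [0,0,0]}
    - {"xyz": [5,0,0],"dr": [0,0,0]}
    - {"xyz": [5,0,0],"dr": [0,0,0]}
    - {"xyz": [5,0,0],"dr": [0,0,0]}
    - {"xyz": [0,0,0],"dr": [0,0,0]}
    - {"xyz": [0,0.4,0],"dr": [0,0,0]}
    - {"xyz": [0,0.4,0],"dr": [0,0,0]}
    - {"xyz": [0,0.4,0],"dr": [0,0,0]}
    - {"xyz": [0,0.4,0],"dr": [0,0,0]}

```text
clock: 15.25
tool_pos: [0.489, 0.0999, 0.0597]
eef_rot: [-2.385, -2.044, 0.001]
ft_force: [-2.3, 2.2, 0.6]
finger_gap: -0.0001
```

```bash
python3 -c "
from plan import *
stat()"
```

```text
t 15.25 tcp case mm [-87.3 119.2] z 59.7 yaw-err -0.0004 F case [-2.6  1.8  0.6] gap -0.0001
```

Continuing to about -75 (left knob to about -56).

Call:
apply_moves:
  targets:
    - {"xyz": [0,0.4,0],"dr": [0,0,0]}
    - {"xyz": [0,0.4,0],"dr": [0,0,0]}
    - {"xyz": [0,0.4,0],"dr": [0,0,0]}

```text
clock: 15.55
tool_pos: [0.5011, 0.0989, 0.0597]
eef_rot: [-2.384, -2.046, 0.0]
ft_force: [-2.2, 2.9, -0.2]
finger_gap: 0.0002
```

Run:
```python
from plan import *
stat()
s=imaging.snapshot("side"); win=(295,205,425,325)
for k in("knob_left","knob_right"): 
    for d in nets.spot_point(s,k)[:1]: print(k,d,inv(pc,at_z(s,d["pixel"],.055))*1e3)
stat()
cv2.imwrite("pics/s9.png",cv2.resize(s["color"][win[1]:win[3],win[0]:win[2],::-1],None,fx=5,fy=5,interpolation=cv2.INTER_CUBIC))
```

```text
t 15.55 tcp case mm [-75.2 120.2] z 59.7 yaw-err 0.0012 F case [-2.6  2.5 -0.2] gap 0.0002
knob_left {'pixel': [333.9, 234.0], 'conf': 0.67} [-54.30575546 127.50131076]
knob_right {'pixel': [339.9, 288.7], 'conf': 0.97} [ -57.94359118 -122.39282639]
t 15.7 tcp case mm [-74.8 120.3] z 59.8 yaw-err 0.0016 F case [ 0.3 -0.4  0.3] gap 0.0002
```

View pics/s9.png

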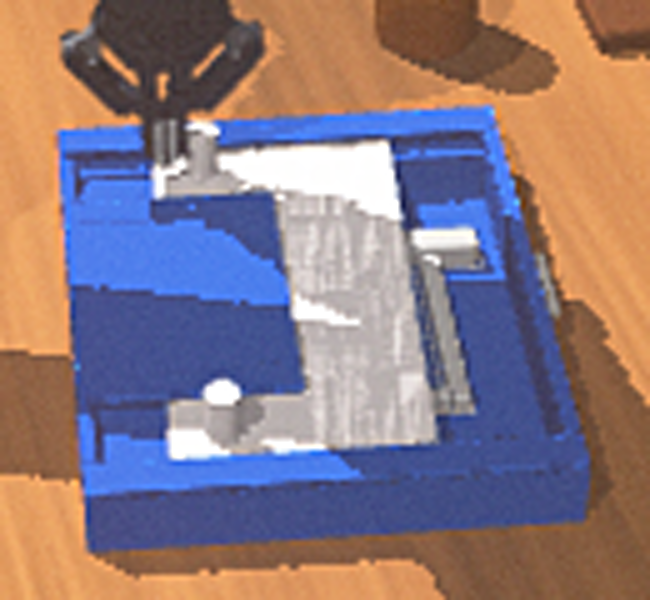

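Left is now near -56 and right near -65. Next the right knob, to a TCP of about -65.

Call:
apply_moves:
  targets:
    - {"xyz": [0,-1.6,0],"dr": [0,0,0]}
    - {"xyz": [-4,0,0],"dr": [0,0,0]}
    - {"xyz": [-5,0,0],"dr": [0,0,0]}
    - {"xyz": [-5,0,0],"dr": [0,0,0]}
    - {"xyz": [-5,0,0],"dr": [0,0,0]}
    - {"xyz": [-5,0,0],"dr": [0,0,0]}
    - {"xyz": [0,0,0],"dr": [0,0,0]}
    - {"xyz": [0,0.4,0],"dr": [0,0,0]}
    - {"xyz": [0,0.4,0],"dr": [0,0,0]}
    - {"xyz": [0,0.4,0],"dr": [0,0,0]}
    - {"xyz": [0,0.4,0],"dr": [0,0,0]}

```text
clock: 16.8
tool_pos: [0.4648, -0.137, 0.0597]
eef_rot: [-2.381, -2.048, 0.001]
ft_force: [-2.3, -1.6, 0.7]
finger_gap: 0.0004
```

```bash
python3 -c "
from plan import *
stat()"
```

```text
t 16.8 tcp case mm [ -74.9 -118.6] z 59.7 yaw-err 0.0036 F case [-2.  -1.9  0.7] gap 0.0004
```

Call:
apply_moves:
  targets:
    - {"xyz": [-0.1,0.4,0],"dr": [0,0,0.002]}
    - {"xyz": [-0.1,0.4,0],"dr": [0,0,0]}
    - {"xyz": [0,0.3,0],"dr": [0,0,0]}

```text
clock: 17.1
tool_pos: [0.4754, -0.1417, 0.0598]
eef_rot: [2.385, 2.044, -0.0]
ft_force: [-4.5, -2.0, 0.4]
finger_gap: 0.0001
```

Call:
apply_moves:
  targets:
    - {"xyz": [0,-1.6,0],"dr": [0,0,0]}
    - {"xyz": [4,0,0],"dr": [0,0,0]}
    - {"xyz": [5,0,0],"dr": [0,0,0]}
    - {"xyz": [5,0,0],"dr": [0,0,0]}
    - {"xyz": [5,0,0],"dr": [0,0,0]}
    - {"xyz": [5,0,0],"dr": [0,0,0]}
    - {"xyz": [0,0,0],"dr": [0,0,0]}
    - {"xyz": [0,0.4,0],"dr": [0,0,0]}
    - {"xyz": [0,0.4,0],"dr": [0,0,0]}
    - {"xyz": [0,0.4,0],"dr": [0,0,0]}
    - {"xyz": [0,0.4,0],"dr": [0,0,0]}

```text
clock: 18.2
tool_pos: [0.512, 0.0944, 0.0597]
eef_rot: [-2.387, -2.041, 0.001]
ft_force: [-2.6, 2.8, -0.1]
finger_gap: 0.0004
```

Run:
```python
from plan import *
stat()
s=imaging.snapshot("side"); win=(295,205,425,325)
for k in("knob_left","knob_right"): 
    for d in nets.spot_point(s,k)[:1]: print(k,d,inv(pc,at_z(s,d["pixel"],.055))*1e3)
stat()
cv2.imwrite("pics/s10.png",cv2.resize(s["color"][win[1]:win[3],win[0]:win[2],::-1],None,fx=5,fy=5,interpolation=cv2.INTER_CUBIC))
```

```text
t 18.2 tcp case mm [-63.7 117.3] z 59.7 yaw-err -0.0024 F case [-3.   2.4 -0.1] gap 0.0004
knob_left {'pixel': [338.1, 235.3], 'conf': 0.88} [-41.75858255 119.69422547]
knob_right {'pixel': [349.1, 286.2], 'conf': 0.7} [ -31.36831595 -114.48598321]
t 18.35 tcp case mm [-63.3 117.7] z 59.8 yaw-err -0.0016 F case [-0.4 -0.   0.2] gap -0.0004
```

View pics/s10.png

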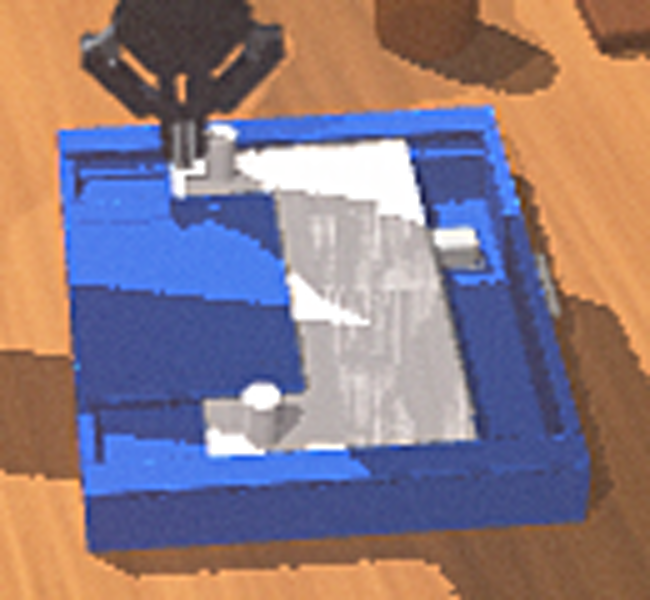

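Left and right are both near -44, and forces stay at 2–5 N. I keep alternating.

Call:
apply_moves:
  targets:
    - {"xyz": [0.1,0.4,0],"dr": [0,0,0]}
    - {"xyz": [0.1,0.4,0],"dr": [0,0,0]}
    - {"xyz": [0,0.3,0],"dr": [0,0,0]}

```text
clock: 18.65
tool_pos: [0.5234, 0.0959, 0.0597]
eef_rot: [-2.386, -2.044, 0.0]
ft_force: [-3.6, 2.6, 0.5]
finger_gap: 0.0002
```

Call:
apply_moves:
  targets:
    - {"xyz": [0,-1.6,0],"dr": [0,0,0]}
    - {"xyz": [-4,0,0],"dr": [0,0,0]}
    - {"xyz": [-5,0,0],"dr": [0,0,0]}
    - {"xyz": [-5,0,0],"dr": [0,0,0]}
    - {"xyz": [-5,0,0],"dr": [0,0,0]}
    - {"xyz": [-5,0,0],"dr": [0,0,0]}
    - {"xyz": [0,0,0],"dr": [0,0,0]}
    - {"xyz": [0,0.4,0],"dr": [0,0,0]}
    - {"xyz": [0,0.4,0],"dr": [0,0,0]}
    - {"xyz": [0,0.4,0],"dr": [0,0,0]}
    - {"xyz": [0,0.4,0],"dr": [0,0,0]}

```text
clock: 19.75
tool_pos: [0.4866, -0.1404, 0.0597]
eef_rot: [-2.383, -2.046, 0.001]
ft_force: [-3.7, -2.0, 0.8]
finger_gap: 0.0001
```

```bash
python3 -c "
from plan import *
stat()"
```

```text
t 19.75 tcp case mm [ -52.9 -118.6] z 59.7 yaw-err 0.0015 F case [-3.4 -2.6  0.8] gap 0.0001
```

Call:
apply_moves:
  targets:
    - {"xyz": [-0.1,0.4,0],"dr": [0,0,0]}
    - {"xyz": [-0.1,0.4,0],"dr": [0,0,0]}
    - {"xyz": [0,0.3,0],"dr": [0,0,0]}

```text
clock: 20.05
tool_pos: [0.4972, -0.1451, 0.0598]
eef_rot: [2.385, 2.044, -0.0]
ft_force: [-4.3, -2.2, 0.4]
finger_gap: -0.0002
```

Call:
apply_moves:
  targets:
    - {"xyz": [0,-1.6,0],"dr": [0,0,0]}
    - {"xyz": [4,0,0],"dr": [0,0,0]}
    - {"xyz": [5,0,0],"dr": [0,0,0]}
    - {"xyz": [5,0,0],"dr": [0,0,0]}
    - {"xyz": [5,0,0],"dr": [0,0,0]}
    - {"xyz": [5,0,0],"dr": [0,0,0]}
    - {"xyz": [0,0,0],"dr": [0,0,0]}
    - {"xyz": [0,0.4,0],"dr": [0,0,0]}
    - {"xyz": [0,0.4,0],"dr": [0,0,0]}
    - {"xyz": [0,0.4,0],"dr": [0,0,0]}
    - {"xyz": [0,0.4,0],"dr": [0,0,0]}

```text
clock: 21.15
tool_pos: [0.5337, 0.091, 0.0597]
eef_rot: [-2.387, -2.041, 0.001]
ft_force: [-2.7, 3.2, 0.5]
finger_gap: -0.0002
```

Run:
```python
from plan import *
stat()
s=imaging.snapshot("side"); win=(295,205,425,325)
for k in("knob_left","knob_right"): 
    for d in nets.spot_point(s,k)[:1]: print(k,d,inv(pc,at_z(s,d["pixel"],.055))*1e3)
cv2.imwrite("pics/s11.png",cv2.resize(s["color"][win[1]:win[3],win[0]:win[2],::-1],None,fx=5,fy=5,interpolation=cv2.INTER_CUBIC))
```

```text
t 21.15 tcp case mm [-41.7 117.3] z 59.7 yaw-err -0.0022 F case [-3.2  2.8  0.5] gap -0.0002
knob_left {'pixel': [344.9, 234.4], 'conf': 0.91} [-20.13305571 122.36250003]
knob_right {'pixel': [353.2, 287.5], 'conf': 0.82} [ -20.51323786 -120.74285708]
```

View pics/s11.png

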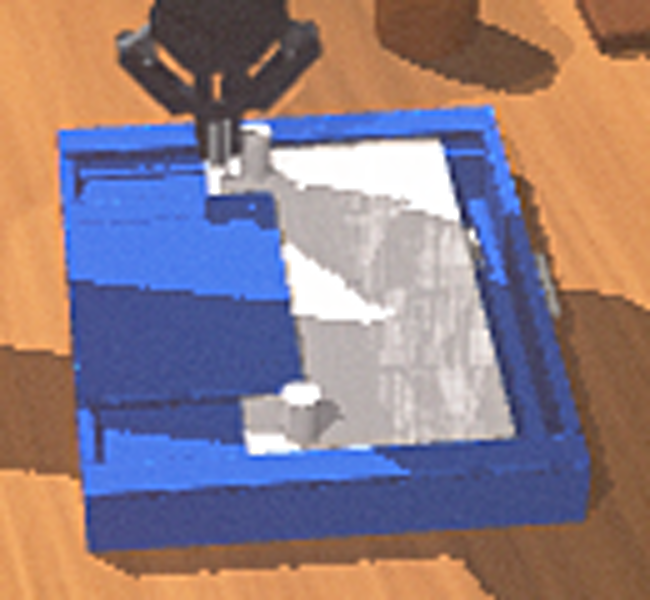

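Nets put both knobs at about -20 mm, level with each other, with 30 mm to go.

Call:
apply_moves:
  targets:
    - {"xyz": [0.1,0.4,0],"dr": [0,0,0]}
    - {"xyz": [0.1,0.4,0],"dr": [0,0,0]}
    - {"xyz": [0,0.3,0],"dr": [0,0,0]}

```text
clock: 21.6
tool_pos: [0.5451, 0.0926, 0.0597]
eef_rot: [-2.386, -2.044, 0.0]
ft_force: [-2.5, 2.9, 0.4]
finger_gap: -0.0001
```

Call:
apply_moves:
  targets:
    - {"xyz": [0,-1.6,0],"dr": [0,0,0]}
    - {"xyz": [-4,0,0],"dr": [0,0,0]}
    - {"xyz": [-5,0,0],"dr": [0,0,0]}
    - {"xyz": [-5,0,0],"dr": [0,0,0]}
    - {"xyz": [-5,0,0],"dr": [0,0,0]}
    - {"xyz": [-5,0,0],"dr": [0,0,0]}
    - {"xyz": [0,0,0],"dr": [0,0,0]}
    - {"xyz": [0,0.4,0],"dr": [0,0,0]}
    - {"xyz": [0,0.4,0],"dr": [0,0,0]}
    - {"xyz": [0,0.4,0],"dr": [0,0,0]}
    - {"xyz": [0,0.4,0],"dr": [0,0,0]}

```text
clock: 22.7
tool_pos: [0.5083, -0.1438, 0.0597]
eef_rot: [-2.383, -2.046, 0.001]
ft_force: [-3.3, -0.9, 0.3]
finger_gap: 0.0
```

Call:
apply_moves:
  targets:
    - {"xyz": [-0.1,0.4,0],"dr": [0,0,0]}
    - {"xyz": [-0.1,0.4,0],"dr": [0,0,0]}
    - {"xyz": [0,0.3,0],"dr": [0,0,0]}

```text
clock: 23.0
tool_pos: [0.5189, -0.1485, 0.0597]
eef_rot: [2.385, 2.044, -0.0]
ft_force: [-3.4, -1.8, -0.0]
finger_gap: 0.0001
```

```bash
python3 -c "
from plan import *
stat()"
```

```text
t 23.0 tcp case mm [ -19.7 -121.6] z 59.7 yaw-err -0.0001 F case [-3.1 -2.3 -0. ] gap 0.0001
```

Call:
apply_moves:
  targets:
    - {"xyz": [0,-1.6,0],"dr": [0,0,0]}
    - {"xyz": [4,0,0],"dr": [0,0,0]}
    - {"xyz": [5,0,0],"dr": [0,0,0]}
    - {"xyz": [5,0,0],"dr": [0,0,0]}
    - {"xyz": [5,0,0],"dr": [0,0,0]}
    - {"xyz": [5,0,0],"dr": [0,0,0]}
    - {"xyz": [0,0,0],"dr": [0,0,0]}
    - {"xyz": [0,0.4,0],"dr": [0,0,0]}
    - {"xyz": [0,0.4,0],"dr": [0,0,0]}
    - {"xyz": [0,0.4,0],"dr": [0,0,0]}
    - {"xyz": [0,0.4,0],"dr": [0,0,0]}

```text
clock: 24.1
tool_pos: [0.5555, 0.0877, 0.0597]
eef_rot: [-2.387, -2.042, 0.001]
ft_force: [-2.1, 2.5, -0.2]
finger_gap: 0.0
```

Call:
apply_moves:
  targets:
    - {"xyz": [0.1,0.3,0],"dr": [0,0,0]}
    - {"xyz": [0.1,0.2,0],"dr": [0,0,0]}

```text
clock: 24.3
tool_pos: [0.5609, 0.0893, 0.0597]
eef_rot: [2.387, 2.043, -0.0]
ft_force: [-2.3, -1.1, 0.0]
finger_gap: -0.0001
```

Run:
```python
from plan import *
stat()
s=imaging.snapshot("side"); win=(295,205,425,325)
for k in("knob_left","knob_right"): 
    for d in nets.spot_point(s,k)[:1]: print(k,d,inv(pc,at_z(s,d["pixel"],.055))*1e3)
cv2.imwrite("pics/s12.png",cv2.resize(s["color"][win[1]:win[3],win[0]:win[2],::-1],None,fx=5,fy=5,interpolation=cv2.INTER_CUBIC))
```

```text
t 24.3 tcp case mm [-14.6 119.8] z 59.7 yaw-err -0.0012 F case [-2.1 -1.5  0. ] gap -0.0001
knob_left {'pixel': [353.4, 234.6], 'conf': 0.92} [  6.26651073 118.95603557]
knob_right {'pixel': [362.0, 284.9], 'conf': 0.84} [   5.22347284 -112.30856385]
```

View pics/s12.png

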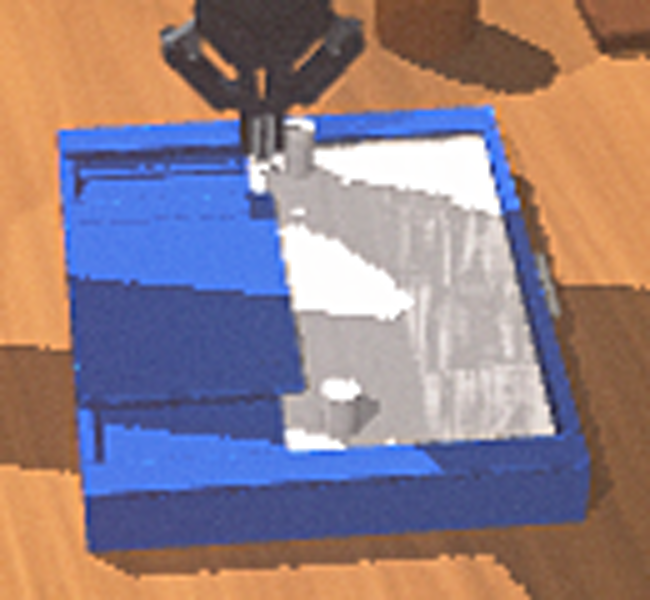

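Call:
apply_moves:
  targets:
    - {"xyz": [0,0.2,0],"dr": [0,0,0]}
    - {"xyz": [0,0.1,0],"dr": [0,0,0]}

```text
clock: 24.65
tool_pos: [0.5615, 0.0896, 0.0595]
eef_rot: [-2.384, -2.042, 0.005]
ft_force: [-16.3, 2.2, 11.4]
finger_gap: 0.0003
```

Call:
apply_moves:
  targets:
    - {"xyz": [0,0.1,0],"dr": [0,0,0]}

```text
clock: 24.75
tool_pos: [0.5616, 0.0896, 0.0595]
eef_rot: [-2.383, -2.042, 0.007]
ft_force: [-20.5, 4.4, 13.5]
finger_gap: -0.0002
```

```bash
python3 -c "
from plan import *
stat()"
```

```text
t 24.75 tcp case mm [-13.9 120.2] z 59.5 yaw-err -0.0002 F case [-20.9   1.2  13.5] gap -0.0002
```

Force rises to 20 N with the left TCP stopped at -13.9. The lead is only about 6 mm, so this is the stop and not a bind. I back off and bring the right end home.

Call:
apply_moves:
  targets:
    - {"xyz": [0,-1.8,0],"dr": [0,0,0]}
    - {"xyz": [-4,0,0],"dr": [0,0,0]}
    - {"xyz": [-5,0,0],"dr": [0,0,0]}
    - {"xyz": [-5,0,0],"dr": [0,0,0]}
    - {"xyz": [-5,0,0],"dr": [0,0,0]}
    - {"xyz": [-5,0,0],"dr": [0,0,0]}
    - {"xyz": [0,0,0],"dr": [0,0,0]}
    - {"xyz": [0,0.3,0],"dr": [0,0,0]}
    - {"xyz": [0,0.3,0],"dr": [0,0,0]}
    - {"xyz": [0,0.2,0],"dr": [0,0,0]}

```text
clock: 25.75
tool_pos: [0.5186, -0.1453, 0.0598]
eef_rot: [2.384, 2.046, 0.0]
ft_force: [0.1, -0.2, -0.5]
finger_gap: 0.0
```

```bash
python3 -c "
from plan import *
stat()"
```

```text
t 25.75 tcp case mm [ -20.5 -118.5] z 59.8 yaw-err 0.0013 F case [ 0.2 -0.2 -0.5] gap 0.0
```

Call:
apply_moves:
  targets:
    - {"xyz": [-0.1,0.3,0],"dr": [0,0,0]}
    - {"xyz": [0,0.2,0],"dr": [0,0,0]}
    - {"xyz": [0,0.1,0],"dr": [0,0,0]}

```text
clock: 26.05
tool_pos: [0.5235, -0.1477, 0.0597]
eef_rot: [-2.384, -2.044, 0.001]
ft_force: [-3.6, 1.1, 1.8]
finger_gap: 0.0
```

Call:
apply_moves:
  targets:
    - {"xyz": [0,0.1,0],"dr": [0,0,0]}
    - {"xyz": [0,0.1,0],"dr": [0,0,0]}

```text
clock: 26.25
tool_pos: [0.5251, -0.1482, 0.0597]
eef_rot: [-2.385, -2.044, 0.001]
ft_force: [-8.9, 1.3, 3.8]
finger_gap: 0.0
```

```bash
python3 -c "
from plan import *
stat()"
```

```text
t 26.25 tcp case mm [ -13.6 -120.4] z 59.7 yaw-err -0.0002 F case [-8.9 -0.1  3.8] gap 0.0
```

Call:
apply_moves:
  targets:
    - {"xyz": [0,0.1,0],"dr": [0,0,0]}
    - {"xyz": [0,0,0],"dr": [0,0,0]}

```text
clock: 26.45
tool_pos: [0.5251, -0.1482, 0.0596]
eef_rot: [-2.384, -2.042, 0.003]
ft_force: [-10.5, 1.1, 6.7]
finger_gap: 0.0002
```

```bash
python3 -c "
from plan import *
stat()"
```

```text
t 26.45 tcp case mm [ -13.6 -120.4] z 59.6 yaw-err -0.0003 F case [-10.6  -0.5   6.7] gap 0.0002
```

The right end stopped at -13.6, the same place as the left. I re-seat the left gently to check it.

Call:
apply_moves:
  targets:
    - {"xyz": [0,-1.6,0],"dr": [0,0,0]}
    - {"xyz": [4,0,0],"dr": [0,0,0]}
    - {"xyz": [5,0,0],"dr": [0,0,0]}
    - {"xyz": [5,0,0],"dr": [0,0,0]}
    - {"xyz": [5,0,0],"dr": [0,0,0]}
    - {"xyz": [5,0,0],"dr": [0,0,0]}
    - {"xyz": [0,0,0],"dr": [0,0,0]}
    - {"xyz": [0,0.4,0],"dr": [0,0,0]}
    - {"xyz": [0,0.4,0],"dr": [0,0,0]}
    - {"xyz": [0,0.2,0],"dr": [0,0,0]}

```text
clock: 27.45
tool_pos: [0.5583, 0.0881, 0.0598]
eef_rot: [2.387, 2.042, 0.0]
ft_force: [-0.1, -0.2, 0.1]
finger_gap: 0.0
```

```bash
python3 -c "
from plan import *
stat()"
```

```text
t 27.45 tcp case mm [-17.  118.2] z 59.8 yaw-err -0.0021 F case [-0.1 -0.2  0.1] gap 0.0
```

Call:
apply_moves:
  targets:
    - {"xyz": [0.1,0.2,0],"dr": [0,0,0]}
    - {"xyz": [0,0.1,0],"dr": [0,0,0]}
    - {"xyz": [0,0.1,0],"dr": [0,0,0]}

```text
clock: 27.75
tool_pos: [0.5613, 0.0893, 0.0597]
eef_rot: [-2.386, -2.043, 0.001]
ft_force: [-4.9, -1.6, 2.2]
finger_gap: 0.0002
```

```bash
python3 -c "
from plan import *
stat()"
```

```text
t 27.75 tcp case mm [-14.2 119.8] z 59.7 yaw-err -0.001 F case [-4.6 -2.4  2.2] gap 0.0002
```

Both ends are at the stop. I retreat clear and look.

Call:
apply_moves:
  targets:
    - {"xyz": [0,-1.5,0],"dr": [0,0,0]}
    - {"xyz": [0,-1,-2],"dr": [0,0,0]}
    - {"xyz": [0,0,-4],"dr": [0,0,0]}
    - {"xyz": [0,0,-4],"dr": [0,0,0]}
    - {"xyz": [0,0,-4],"dr": [0,0,0]}
    - {"xyz": [0,0,-4],"dr": [0,0,0]}
    - {"xyz": [3,-2,-1],"dr": [0,0,0]}
    - {"xyz": [4,-3,0],"dr": [0,0,0]}
    - {"xyz": [4,-3,0],"dr": [0,0,0]}
    - {"xyz": [4,-3,0],"dr": [0,0,0]}
    - {"xyz": [4,-2,0],"dr": [0,0,0]}
    - {"xyz": [4,-2,0],"dr": [0,0,0]}
    - {"xyz": [4,-2,0],"dr": [0,0,0]}
    - {"xyz": [4,-2,0],"dr": [0,0,0]}
    - {"xyz": [4,0,0],"dr": [0,0,0]}
    - {"xyz": [0,0,0],"dr": [0,0,0]}

```text
clock: 29.35
tool_pos: [0.4025, 0.4727, 0.2494]
eef_rot: [-2.382, -2.047, -0.002]
ft_force: [0.5, 0.2, 0.6]
finger_gap: 0.0002
```

Run:
```python
from plan import *
stat()
for n in("top","side"):
    s=imaging.snapshot(n); save(s,n+"_end.png")
    for k in("knob_left","knob_right","home_left","home_right"): 
        for d in nets.spot_point(s,k)[:1]: print(n,k,np.round(d["pixel"],1),round(d["conf"],2),inv(pc,at_z(s,d["pixel"],.055))*1e3)
    if n=="top":
        win=(250,135,420,285); 
        cv2.imwrite("pics/tc.png",cv2.resize(s["color"][win[1]:win[3],win[0]:win[2],::-1],None,fx=4,fy=4,interpolation=cv2.INTER_CUBIC))
```

```text
t 29.35 tcp case mm [-229.7  474.4] z 249.4 yaw-err 0.0026 F case [0.5 0.3 0.6] gap 0.0002
top knob_right [381.7 213.7] 0.63 [  11.99479701 -124.44691278]
top home_left [287.1 197.7] 0.78 [  9.50461014 121.16697356]
top home_right [377.6 214.2] 0.62 [   8.83961465 -114.36433015]
side knob_left [353.5 230.2] 0.79 [  9.05238784 141.51908955]
side knob_right [363.1 286.5] 0.85 [   7.49410103 -119.07815541]
side home_left [357.  233.2] 0.97 [ 18.299933  125.0792985]
side home_right [367.4 286.4] 0.84 [  19.51221668 -119.70848386]
```

View pics/top_end.png

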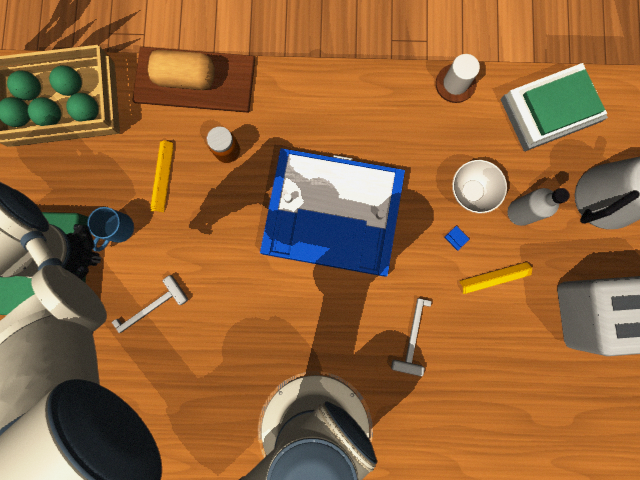

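View pics/tc.png

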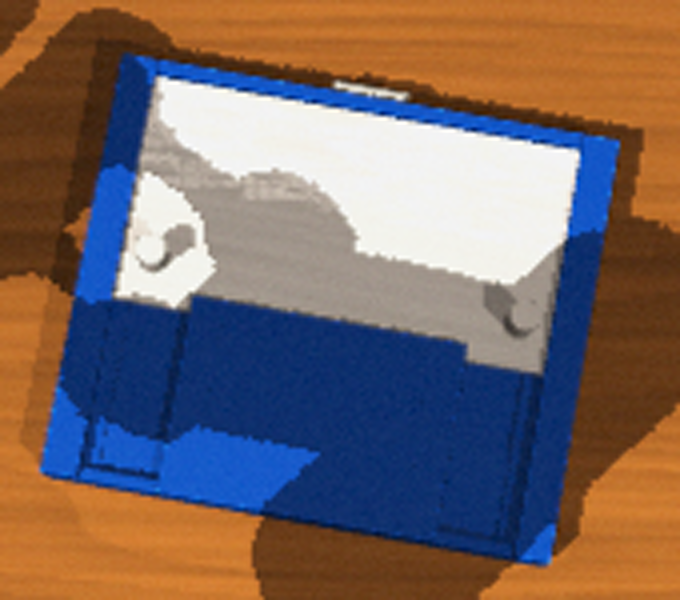

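View pics/side_end.png

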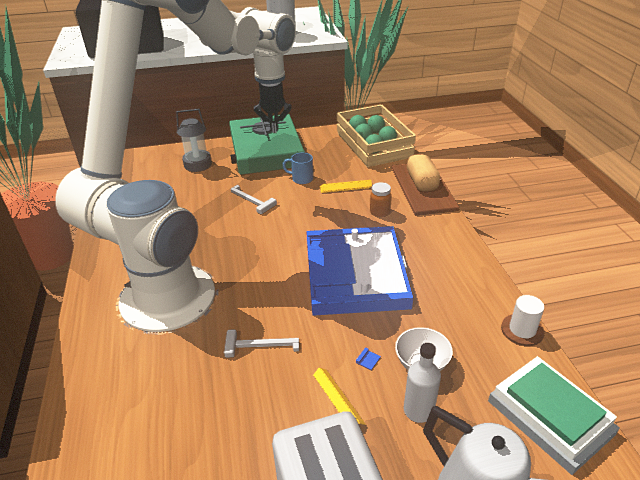

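The top view shows the lid against the far wall, with no blue gap between (157,78) and (580,150) in the crop. The side nets disagree by about 9 mm, so I measure the lid's edges and the knob tops directly.

Run:
```python
from plan import *
s=imaging.snapshot("top")
P=lambda x,y,z: np.round(inv(pc,at_z(s,(250+(x+.5)/4-.5,135+(y+.5)/4-.5),z))*1e3,1)
print("front edge L,R",P(158,78,.039),P(579,150,.039)); print("rear edge L,R",P(115,298,.039),P(541,373,.039))
print("expected front 130, rear -20")
print("far wall top outer corners",P(123,55,.046),P(621,140,.046),"near",P(42,474,.046),P(550,566,.046))
t=imaging.snapshot("side"); win=(300,215,420,320)
o=cv2.resize(t["color"][win[1]:win[3],win[0]:win[2],::-1],None,fx=6,fy=6,interpolation=cv2.INTER_CUBIC)
for y in(.12,-.12):
  for h in(.039,.071):
    q=[(proj(t,[*fwd(pc,.01+.01*np.cos(a),y+.01*np.sin(a)),h])-[win[0]-.5,win[1]-.5])*6 for a in np.linspace(0,6.28,30)]
    cv2.polylines(o,[np.array(q).astype(np.int32)],True,(0,0,255) if h>.05 else (0,255,0),1)
cv2.imwrite("pics/sk.png",o[:600])
win=(262,135,412,245)
o=cv2.resize(s["color"][win[1]:win[3],win[0]:win[2],::-1],None,fx=5,fy=5,interpolation=cv2.INTER_CUBIC)
for y in(.12,-.12):
  for h in(.039,.071):
    q=[(proj(s,[*fwd(pc,.01+.01*np.cos(a),y+.01*np.sin(a)),h])-[win[0]-.5,win[1]-.5])*5 for a in np.linspace(0,6.28,30)]
    cv2.polylines(o,[np.array(q).astype(np.int32)],True,(0,0,255) if h>.05 else (0,255,0),1)
cv2.imwrite("pics/tk.png",o)
```

```text
front edge L,R [128.2 139.8] [ 129.9 -140.4]
rear edge L,R [-21.1 139.6] [ -20.  -140.1]
expected front 130, rear -20
far wall top outer corners [137.3 164.3] [ 139.3 -165.4] near [-142.4  162.8] [-141.9 -165.3]
```

View pics/sk.png

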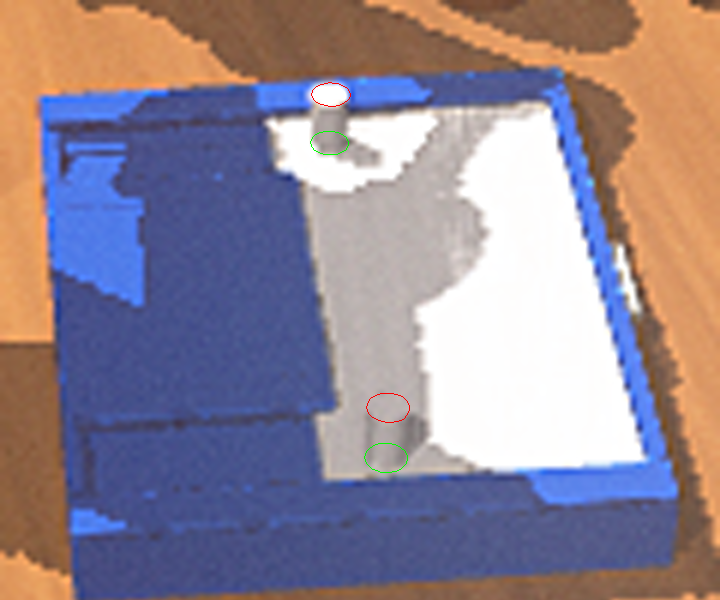

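View pics/tk.png

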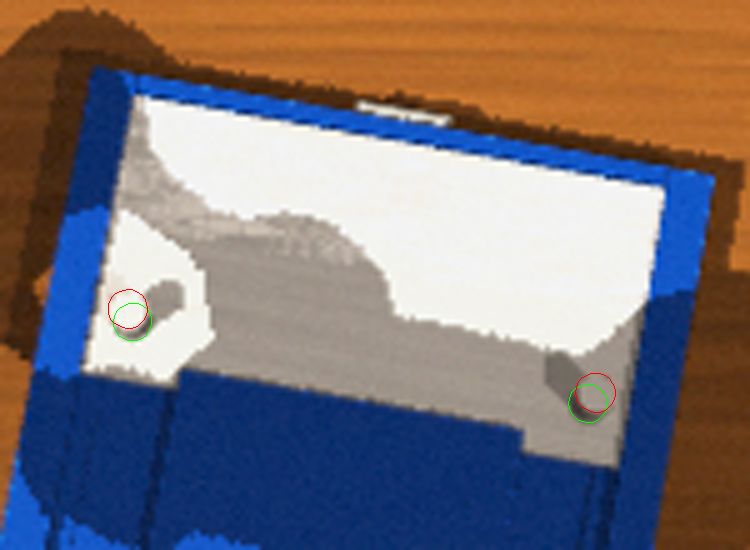

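The knobs sit on the predicted home circles in both views, and the lid edges measure 128–130 mm (front) and -20 to -21 mm (rear). I hand in.

```bash
python3 -c "
from plan import *
stat(); print(env.job_done())"
```

```text
t 29.95 tcp case mm [-228.6  470.2] z 249.9 yaw-err -0.0008 F case [-0.4 -0.4 -0.1] gap -0.0
the job is handed in; nothing more can be done
None
```

I laid the smallest of the three extractors on its drawn outline and released it. I then worked the lid home by alternate gentle pushes at its two knobs and handed the job in at about 30 s. The hand-in reported no verdict.

- **Extractor:** After release it matched the target pose in the side view, with one white strip of the outline showing, so it may be about 2–3 mm off. It was last seen during the pushes, before the lid covered it, and had not visibly moved.
- **Lid:** Sliding forces read 2–5 N, and up to about 21 N (horizontal) when the left end met the stop. These are readings at the end of each move call. Both ends stopped at the same place to within 0.5 mm.
- **Last checks:** In the top view the front edge measured 128–130 mm (130 is home) and the rear edge -20 to -21 mm (-20 is home). The knobs fell on the predicted home circles in both cameras.
- **Disagreement:** In the side view the networks put the home points about 9–12 mm ahead of the knobs. I set this aside because the edge measurements and the stop contact contradicted it.
- **Bystanders:** They look unmoved by eye in both final pictures, and the arm was clear of everything with no force on the tool.

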